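# Bridge the gap with a loaded parts tray and seat it on the end stop

### The job

Lay the small pale wood block flat in the empty bay of the parts tray and let go of it. Then take the tray by its upright end grip and slide it - do not carry it - across the open gap onto the receiving stand, between the rails, without jamming it or letting either end sag into the gap. Push it gently but firmly home against the end stop's two steel buffers (hold about 10 N for a second, never as much as 20 N) and let go, leaving it seated there and the sanding block where it was.

Things in the scene. Friction and masses are not known exactly. Their poses are not given: they have to be found in the camera images.
- parts_tray: Two-bay plywood tray on the feed stand, 146 (x) x 198 (y) mm, floor and walls 6 thick, walls 28 high, 0.3 kg. Origin: centre of underside. Travels towards its own -y: front bay (-y, 84 long) holds the tub, rear bay (+y, 134 x 96 inside) is empty. End grip on the rear wall: see tray_grip. Front-heavy: only pushed from behind it tips into the gap; its tail may drop as it leaves the feed stand.
- tray_front (a point): Middle of the tray's front wall, outer face (what meets the end stop), 14 mm above the underside; axes as the tray's.
- tray_grip (a point): Middle of the tray's end grip: a board 80 wide (x), 18 thick (y, 99 to 117 mm behind the tray's origin), its top 80 above the underside. This point is mid-thickness, 65 above the underside (15 below the top).
- tray_rear_bay (a point): Centre of the rear bay on its inner floor.
- feed_stand: Low fixed grey-topped stand without rails, 160 (x) x 225 (y) mm, deck 51.5 mm above the bench. Origin: centre of its underside on the bench. The gap lies at its -y end.
- receiving_stand: Low fixed grey-topped stand, 190 (x) x 240 (y) mm, deck 50 above the bench (1.5 lower than the feed deck). Origin: centre of underside. +y end faces the gap (100 to 112 wide; feed stand up to 8 mm aside, 0.04 rad turned). Two rails 16 high along y, inner faces at x = +-76 (tray has 3 mm play a side), flaring out about 14 mm a side from y = +85 to +115. End stop at its -y end.
- end_stop: Dark wooden bar, 130 (x) x 22 (y) x 32 (z) mm, two black knobs on top, clamped across the receiving deck square to the rails at a place that varies by 20 mm. Origin: centre of underside, on the deck; bar face 11 mm to +y. Two round steel buffers stand out of that face by 2 to 8 mm (not measured: feel for them); the tray's front seats on them. Rigid. Tray drag, up to 9 N, adds to the push felt.
- screw_tub: Clear plastic tub of screws, 77 x 130 x 50 mm, about 0.5 kg, lying loose in the tray's front bay; stays there. Origin: centre of its underside.
- work_block: Small pale wood block, 42 (x) x 85 (y) x 30 (z) mm, 0.1 kg, on the bench left of the feed stand. Origin: centre of its underside. Goes flat into the rear bay, its 85 mm length across the tray (along the tray's x).
- sanding_block: Brown cork-faced sanding block, 60 (x) x 105 (y) x 29 (z) mm, on the bench beside the wood block (they may have changed places). Origin: centre of its underside. Not to be disturbed.

How it is judged:
On the way, in this order (a step that is already met when the one before it is completed fails the run):
1. the block lies in the rear bay, let go, the tray still on the feed stand (x of work_block in the frame of parts_tray between -0.03 and 0.03 m and y of work_block in the frame of parts_tray between 0 and 0.09 m and z of work_block in the frame of parts_tray between 0 and 0.012 m and angle between work_block's own z axis and vertical below 0.1 rad and contact force between the fingers and work_block below 0.1 N and y of tray_front in the frame of receiving_stand above 0.15 m), for 0.2 s.
2. the tray spans the gap: its front is over the receiving deck, level (y of tray_front in the frame of receiving_stand below 0.105 m and angle between parts_tray's own z axis and vertical below 0.05 rad), for 0.1 s.
3. the tray is pressed against the end stop's buffers with 5 N or more for 0.3 s (contact force between parts_tray and end_stop above 5 N), for 0.3 s.
At the end, for the whole second after the job is handed in: The tray lies level, at rest and released between the rails, its front within 12 mm of the end stop's bar (on its buffers) and square within 0.03 rad; the block lies in its rear bay (centre within 30 mm of the middle line), the tub in its front bay (y of tray_front in the frame of end_stop between 0.011 and 0.023 m and x of parts_tray in the frame of receiving_stand between -0.006 and 0.006 m and angle between the y axis of parts_tray and the y axis of receiving_stand, either way round below 0.03 rad and angle between parts_tray's own z axis and vertical below 0.02 rad and z of parts_tray in the frame of receiving_stand below 0.054 m and linear speed of parts_tray below 0.01 m/s and x of work_block in the frame of parts_tray between -0.03 and 0.03 m and y of work_block in the frame of parts_tray between 0 and 0.09 m and z of work_block in the frame of parts_tray between 0 and 0.012 m and y of screw_tub in the frame of parts_tray between -0.09 and -0.02 m and z of screw_tub in the frame of parts_tray below 0.02 m); the robot touches nothing.
It fails at once if the tray sags or tilts by more than 0.07 rad (angle between parts_tray's own z axis and vertical above 0.07 rad).
It fails at once if the tray is carried: its origin rises more than 12 mm above the feed deck (height (world z) of parts_tray above 0.0635 m).
It fails at once if the tray pushes the end stop with more than 20 N (contact force between parts_tray and end_stop above 20 N).
It fails at once if the tray is pressed on either stand or jammed against the rails with more than 60 N (contact force between parts_tray and feed_stand above 60 N or contact force between parts_tray and receiving_stand above 60 N).
It fails at once if the sanding block is moved by more than 20 mm (distance of sanding_block from where it was at the start of the episode above 0.02 m).
It also fails if it takes over 72 s, if anything falls off the work surface, if the arm or the gripper's body presses on something with over 40 N, if the wrist force passes 120 N, or if a joint passes its speed limit or range.

### The arm

A 7-joint arm with a two-finger parallel gripper is mounted at the origin on a cart in front of the work surface, level with it; the furniture and walls round the work are solid. World frame = base frame: x ahead of the robot, y to its left, z up, the work surface at z = 0. Lengths are in m, angles in rad, forces in N, time in s.
With the tool pointing down it reaches from about 0.425 to 0.875 m from the base axis. Payload 4.7 kg.
Tool frame: the origin (TCP) lies on the centre line of the jaws, within the pads' length; the fingertips stand 19 mm ahead of it and the grasp point (between the pads) is the TCP (ctrl.nose_length is the distance from the TCP to the fingertips, in m); z points along the fingers, x is the direction in which the jaws open and shut, and the axes are right-handed (so a half turn about z gives the same grasp; the last joint's range is limited). The gripper opens to 87 mm and grips with 3 to 60 N. Pads are 19 mm wide; open, the fingers measure 117 mm over their backs; the gripper's body (75 mm by 190 mm) begins 51 mm behind the grasp point.
Start: joints at [1.214, 0.321, -0.07, 1.45, 0.023, 1.371, -0.057], TCP at [0.236, -0.606, 0.242] pointing down, gripper open.
Joint ranges: [-2.86, 2.86], [-0.3, 2.09], [-1.38, 1.24], [0.06, 2.45], [-1.56, 4.7], [0.09, 2.05], [-2.69, 2.69]. Speed limits (rad/s): [2.57, 2.57, 3.14, 3.14, 3.14, 3.14, 3.14].

### API

Orientations are given as a rotation vector (axis times angle).
In Python, from bench import ctrl gives the robot as it stands. The module is installed in compiled form; this text tells all that it offers.
- The arm moves only by the shell command python3 -m crank 'ROWS' [OPENING] [FORCE]. ROWS is a JSON object of lists of equal length, an entry for each row: "dp": the shift along the tool's x, y, z in cm, a list of three; "delta_rot": the turn, a rotation vector about the tool's x, y, z in rad, a list of three. In form: {"dp": [[x, y, z], ...], "delta_rot": [[rx, ry, rz], ...]}. A call has exactly 8 rows; each row shifts and turns the commanded pose from where the row before left it, along the tool's axes as they then stand; what a row does not reach is not made up. A row lasts 1/10 s, in which the tool goes at most 50 mm and 8.59 degrees, less where a joint would pass 70% of its speed; a pose out of reach is approached as far as the arm can. A call with a gripper value outside its range is refused whole. OPENING is the finger opening in cm, from 0 to 8.7, set as the call begins (- or left out, the last holds). The fingers move at their own pace and stop on an object; FORCE is the grip in N (left out, the last holds). Time passes only in rows, so rows that do not move let the fingers close, or fill a call up. It gives the time, the measured TCP pose, the force and the opening at its end, in the units of the state.
- ctrl.get_state(): the state, without advancing time (a new reading comes with each control period).
- ctrl.get_image(name): name is "side" or "top" or "wrist"; returns the picture (480x640x3 uint8, blue, green, red); there is no depth.
- ctrl.camera_info(name): a dict with "camera_matrix" (3x3 intrinsics, pixels), "xyz" and "orientation" of the camera in the world. Camera axes: x right, y down, z forward; pixel columns grow to the right and rows downward; lengths in m; the calibration is good to about 2 mm. A picture is of the moment at which its call begins: read the wrist's pose just before it. camera_info takes no time and is no camera call; for the wrist camera it gives the pose at the moment of the call.
- ctrl.close_job(): hands the job in, once; it reports no verdict.
The state is a dict: "time": time; "joint_positions": joint angles; "qd": joint speeds; "joint_torque": joint torques, N m; "position": TCP position; "tool_rot": TCP orientation; "ft_force": force on the tool from outside, world axes, zero at the start; "torque": the same for the moment, N m; "grip_width": opening from 0.0 (shut) to 1.0 (fully open).
Only numpy, scipy, OpenCV 4.12 (cv2) and the standard library are available. Lean on these libraries where they do the work, as an engineer would, in place of code of your own. Each camera call takes 0.05 s, during which the arm holds its last target.

## Working session

There is one attempt and no reset: what is moved stays moved. The work goes in short steps, Python scripts to look and compute and a shell command to move; the robot and the scene stay as the last step left them, time stands still between calls to the robot, and variables do not carry over. Pictures are saved under pics/ and viewed, and the job is handed in when it is done.

```bash
mkdir -p pics
python3 - <<'E'
from bench import ctrl
import cv2
s=ctrl.get_state();print(s)
for n in("top","side","wrist"):
    cv2.imwrite(f"pics/{n}0.png",ctrl.get_image(n)); i=ctrl.camera_info(n);print(n,i)
print(ctrl.nose_length)
E
```

```text
{'time': 0.0, 'joint_positions': array([ 1.21411451,  0.32183503, -0.07008359,  1.45170118,  0.02260952,
        1.37079982, -0.0568736 ]), 'qd': array([ 3.82883674e-05, -9.41033911e-04, -8.23277496e-04, -3.81500532e-04,
       -8.78152053e-05, -1.08896293e-04, -1.44006350e-03]), 'joint_torque': array([ 9.25268387e-05, -4.91286957e+01, -4.03928999e-01, -3.12523592e+01,
       -6.39208616e-02,  4.37513762e-02,  1.88769641e-04]), 'position': array([ 0.2352822 , -0.60535274,  0.24044053]), 'tool_rot': array([-2.59207063,  1.77324749,  0.00262858]), 'ft_force': array([0.86270111, 0.13872664, 0.48634723]), 'torque': array([-0.01248663, -0.01637497, -0.02800972]), 'grip_width': 1.0009787008324766}
top {'camera_matrix': array([[471.4694309 ,   0.        , 322.46453912],
       [  0.        , 471.4694309 , 240.23115972],
       [  0.        ,   0.        ,   1.        ]]), 'xyz': array([0.30334933, 0.02590461, 1.17089901]), 'orientation': array([-2.1394399 ,  2.15704133, -0.15842868])}
side {'camera_matrix': array([[468.92225155,   0.        , 316.86696379],
       [  0.        , 468.92225155, 235.97776587],
       [  0.        ,   0.        ,   1.        ]]), 'xyz': array([0.51761106, 0.98895159, 0.50818694]), 'orientation': array([-0.09104695, -2.61019927,  1.70559674])}
wrist {'camera_matrix': array([[371.38045589,   0.        , 319.03709226],
       [  0.        , 371.38045589, 249.41038003],
       [  0.        ,   0.        ,   1.        ]]), 'xyz': array([ 0.30539423, -0.57857968,  0.38420282]), 'orientation': array([ 2.39922691, -1.64147393, -0.22820102])}
0.019
```

View pics/top0.png

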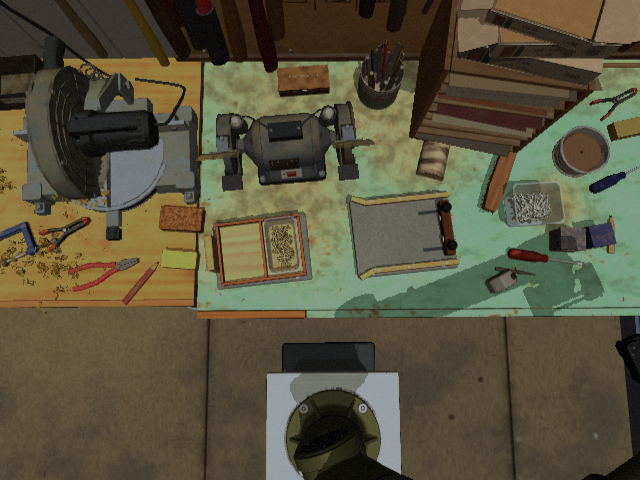

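View pics/side0.png

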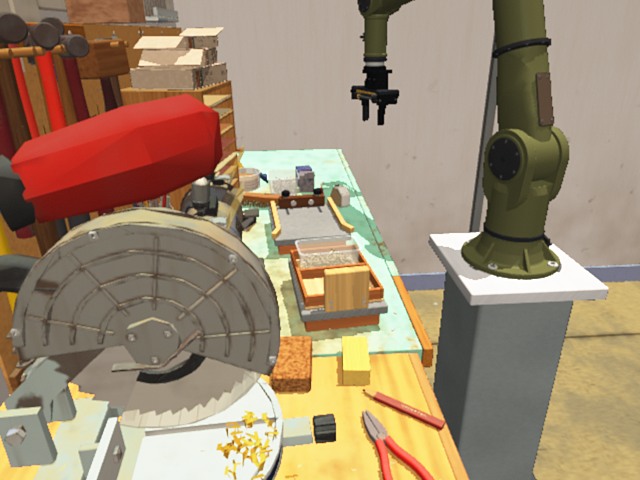

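View pics/wrist0.png

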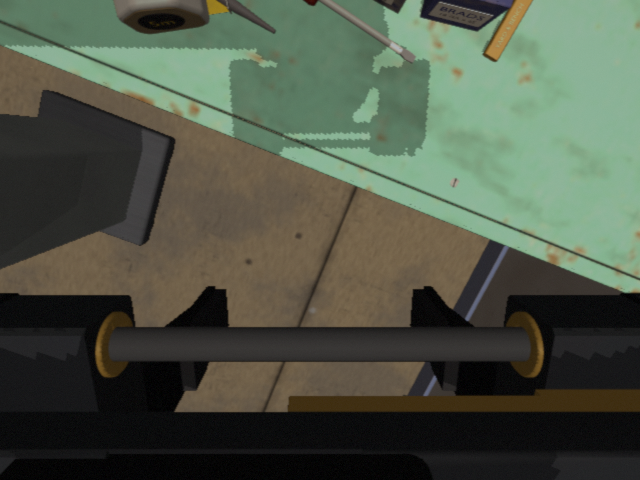

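```bash
cat > h.py <<'E'
from bench import ctrl
import cv2, numpy as np
from scipy.spatial.transform import Rotation as R
def ray(info,uv):
    K=np.array(info["camera_matrix"]);d=np.linalg.inv(K)@np.array([uv[0],uv[1],1.]);
    return np.array(info["xyz"]),R.from_rotvec(info["orientation"]).as_matrix()@d
def onz(info,uv,z):
    o,d=ray(info,uv);return o+d*(z-o[2])/d[2]
def proj(info,p):
    q=R.from_rotvec(info["orientation"]).as_matrix().T@(np.array(p)-info["xyz"]);q=np.array(info["camera_matrix"])@q
    return q[:2]/q[2]
def tri(i1,u1,i2,u2):
    o1,d1=ray(i1,u1);o2,d2=ray(i2,u2);d1/=np.linalg.norm(d1);d2/=np.linalg.norm(d2)
    t=np.linalg.lstsq(np.c_[d1,-d2],o2-o1,rcond=None)[0]
    a=o1+t[0]*d1;b=o2+t[1]*d2
    return (a+b)/2,np.linalg.norm(a-b)
E
python3 - <<'E'
from h import *
im=cv2.imread("pics/top0.png")
cv2.imwrite("pics/top0a.png",cv2.resize(im[180:300,150:330],None,fx=4.4,fy=4.4,interpolation=cv2.INTER_CUBIC))
cv2.imwrite("pics/top0b.png",cv2.resize(im[180:300,330:480],None,fx=5,fy=5,interpolation=cv2.INTER_CUBIC))
im=cv2.imread("pics/side0.png")
cv2.imwrite("pics/side0a.png",cv2.resize(im[180:400,250:450],None,fx=2.7,fy=2.7,interpolation=cv2.INTER_CUBIC))
E
```

```text
(no output)
```

View pics/top0a.png

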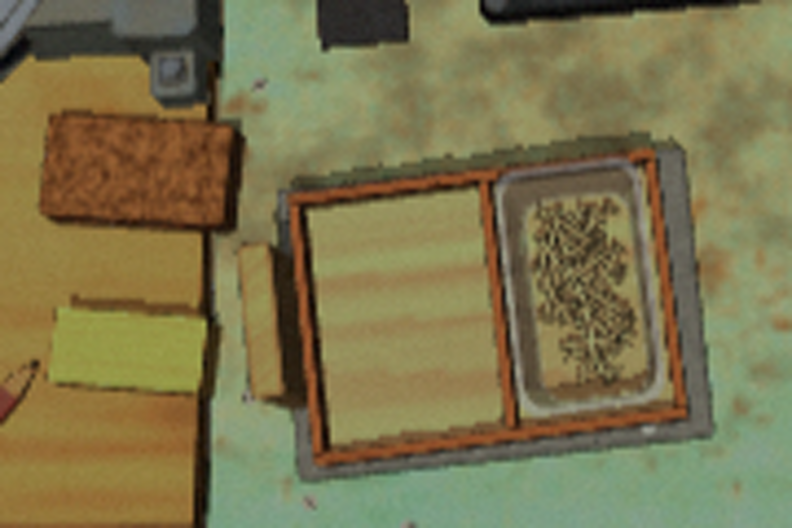

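View pics/top0b.png

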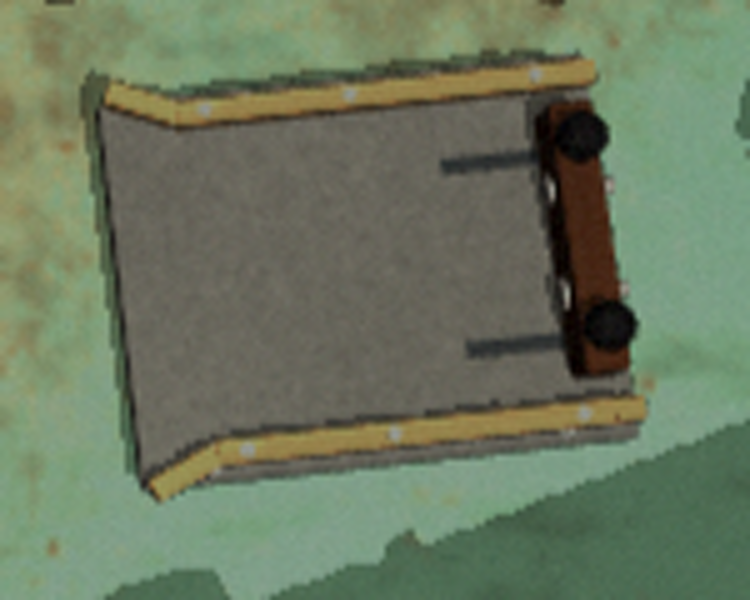

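View pics/side0a.png

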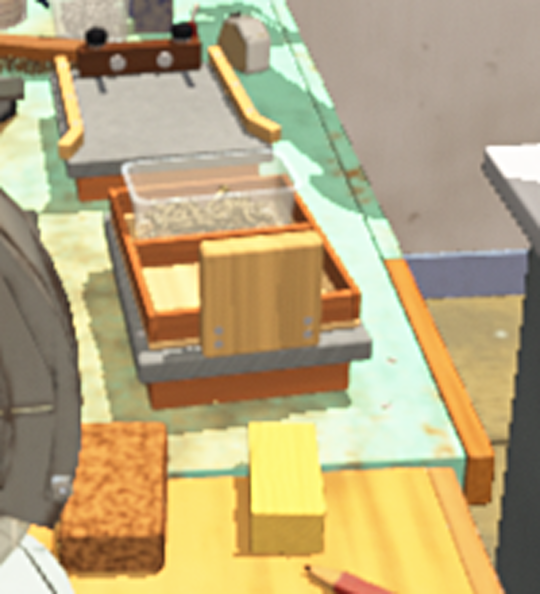

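```bash
cat > m0.py <<'E'
from h import *
im=cv2.imread("pics/top0.png");I=ctrl.camera_info("top");J=ctrl.camera_info("side");sm=cv2.imread("pics/side0.png")
hsv=cv2.cvtColor(im,cv2.COLOR_BGR2HSV)
def show(name,mask,z,box):
    m=np.zeros_like(mask);x0,y0,x1,y1=box;m[y0:y1,x0:x1]=mask[y0:y1,x0:x1]
    m=cv2.morphologyEx(m,cv2.MORPH_OPEN,np.ones((2,2),np.uint8))
    c=max(cv2.findContours(m,0,2)[0],key=cv2.contourArea)
    b=cv2.boxPoints(cv2.minAreaRect(c))
    P=np.array([onz(I,p,z) for p in b]);c0=P.mean(0)
    e=[P[1]-P[0],P[2]-P[1]];
    print(name,b.mean(0),"ctr",c0.round(4),"sides",[ (round(np.linalg.norm(k),4),round(np.degrees(np.arctan2(k[1],k[0])),1)) for k in e])
for p in [(179,259),(182,218),(210,254),(219,260),(262,270)]: print(p,hsv[p[1],p[0]])
show("block",cv2.inRange(hsv,(24,90,60),(34,255,255)),.03,(158,245,199,272))
show("sand",cv2.inRange(hsv,(5,120,40),(15,255,255)),.029,(155,200,210,236))
show("tray",cv2.inRange(hsv,(4,140,60),(14,255,255)),.0795,(208,205,312,292))
show("grip",cv2.inRange(hsv,(14,60,60),(24,255,255)),.1315,(198,230,217,275))
E
python3 m0.py
```

```text
(179, 259) [ 31 142 153]
(182, 218) [ 13 183 102]
(210, 254) [ 23 122 148]
(219, 260) [ 11 179 144]
(262, 270) [ 25 104 150]
block [179.49998 260.     ] ctr [0.423 0.369 0.03 ] sides [(np.float64(0.0425), np.float64(-1.8)), (np.float64(0.0842), np.float64(-94.6))]
sand [181.50507 219.42892] ctr [0.5234 0.3679 0.029 ] sides [(np.float64(0.0629), np.float64(-1.7)), (np.float64(0.1046), np.float64(-94.6))]
tray [260.6394  250.18726] ctr [0.4399 0.1658 0.0795] sides [(np.float64(0.2007), np.float64(-83.0)), (np.float64(0.1469), np.float64(-172.9))]
grip [210.33609 258.69672] ctr [0.4147 0.2704 0.1315] sides [(np.float64(0.0168), np.float64(-85.2)), (np.float64(0.0558), np.float64(-173.4))]
```

```bash
cat > m1.py <<'E'
from h import *
im=cv2.imread("pics/top0.png");I=ctrl.camera_info("top")
hsv=cv2.cvtColor(im,cv2.COLOR_BGR2HSV)
A=lambda x,y:(150+(x+.5)/4.4-.5,180+(y+.5)/4.4-.5)
B=lambda x,y:(330+(x+.5)/5-.5,180+(y+.5)/5-.5)
g=[onz(I,A(*p),.1315) for p in [(240,243),(270,240),(285,398),(252,402)]]
print("grip",np.mean(g,0),[x[:2].round(4) for x in g])
m=cv2.inRange(hsv,(18,80,90),(27,255,255)); m[:, :366]=0
for lo,hi,nm in((190,210,"far"),(255,272,"near")):
    us=[];
    P=[]
    for u in range(377,446):
        col=np.where(m[lo-5:hi+8,u])[0]
        if len(col)>1:
            v=(col.max() if nm=="far" else col.min())+lo-5+(.5 if nm=="far" else -.5)
            P.append(onz(I,(u,v),.066)[:2])
    P=np.array(P,np.float32)
    vx,vy,x0,y0=cv2.fitLine(P,cv2.DIST_HUBER,0,.01,.01).ravel()
    print(nm,len(P),"dx/dy",vx/vy,"x at y=-.2:",x0+vx/vy*(-.2-y0),"x at 0",x0-vx/vy*y0)
for nm,p,z in (("stop far left top",(540,106),.082),("stop near-left",(577,375),.082),("stop nearright",(630,370),.082),("stop far right",(590,105),.082),("deck far left",(97,95),.05),("deck near left",(140,490),.05)):
    print(nm,onz(I,B(*p),z).round(4))
f=[onz(I,A(*p),.0515)[:2].round(4) for p in [(278,190),(683,145),(712,435),(302,478)]]
print("feed",f)
E
python3 m1.py
```

```text
grip [0.42867469 0.27346958 0.1315    ] [array([0.4682, 0.2855]), array([0.4696, 0.2703]), array([0.3894, 0.2608]), array([0.3875, 0.2773])]
far 67 dx/dy -0.098368995 x at y=-.2: 0.5607532 x at 0 0.5410794
near 66 dx/dy -0.09682461 x at y=-.2: 0.40817 x at 0 0.3888051
stop far left top [ 0.5531 -0.2513  0.082 ]
stop near-left [ 0.4251 -0.263   0.082 ]
stop nearright [ 0.4272 -0.2878  0.082 ]
stop far right [ 0.5534 -0.275   0.082 ]
deck far left [ 0.5676 -0.044   0.05  ]
deck near left [ 0.3754 -0.0612  0.05  ]
feed [array([0.5101, 0.2855]), array([0.5335, 0.0636]), array([0.3741, 0.0484]), array([0.3529, 0.2687])]
```

```bash
cat >> h.py <<'E'
def st():
    s=ctrl.get_state();M=R.from_rotvec(s["tool_rot"]).as_matrix()
    return s,np.array(s["position"]),M
def az(M): return np.degrees(np.arctan2(M[1,0],M[0,0]))
def report():
    s,p,M=st();print("t%.2f"%s["time"],"p",p.round(4),"az %.2f"%az(M),"tilt",M[:,2].round(4),"F",np.array(s["ft_force"]).round(2),"T",np.array(s["torque"]).round(2),"grip %.3f"%s["grip_width"],"q",np.array(s["joint_positions"]).round(2))
def plan(wps,n,start=None,daz=0):
    """world waypoints -> n[i] rows each; yaw spread daz deg over all rows (tool z down)"""
    s,p,M=st() if start is None else (None,np.array(start[0]),start[1])
    N=sum(n);M=M.copy();dps=[]
    w=-np.radians(daz)/N
    for q,k in zip(wps,n):
        for j in range(k):
            d=(np.array(q)-p)/(k-j);dps.append((M.T@d*100).round(2).tolist());p=p+d;M=M@R.from_rotvec([0,0,w]).as_matrix()
    print("rows",dps,"rz",round(w,4));return p,M
def go(target,azt=None):
    s,p,M=st();d=np.array(target)-p;print("dp tool cm",(M.T@d*100).round(2),end=" ")
    if azt is not None:
        T=np.array([[np.cos(np.radians(azt)),np.sin(np.radians(azt)),0],[np.sin(np.radians(azt)),-np.cos(np.radians(azt)),0],[0,0,-1]]).astype(float)
        print("rot tool",R.from_matrix(M.T@T).as_rotvec().round(4))
    else: print()
E
python3 - <<'E'
from h import *
report()
s=plan([(.5,-.32,.25)],[8],daz=66)
plan([(.55,-.05,.25),(.46,.26,.22)],[7,9],start=s)
E
```

```text
t0.15 p [ 0.2353 -0.6055  0.2407] az -68.75 tilt [-7.0e-04  1.3e-03 -1.0e+00] F [-0.24  0.16 -0.67] T [ 0.01 -0.03  0.01] grip 1.003 q [ 1.21  0.32 -0.07  1.45  0.02  1.37 -0.06]
rows [[-2.13, -4.38, -0.11], [-1.48, -4.64, -0.11], [-0.8, -4.8, -0.11], [-0.1, -4.87, -0.11], [0.6, -4.83, -0.11], [1.29, -4.69, -0.11], [1.95, -4.46, -0.11], [2.57, -4.13, -0.11]] rz -0.144
rows [[0.53, -3.89, 0.0], [0.53, -3.89, 0.0], [0.53, -3.89, 0.0], [0.53, -3.89, 0.0], [0.53, -3.89, 0.0], [0.53, -3.89, 0.0], [0.53, -3.89, 0.0], [-1.16, -3.39, 0.34], [-1.16, -3.39, 0.34], [-1.16, -3.39, 0.34], [-1.16, -3.39, 0.34], [-1.16, -3.39, 0.34], [-1.16, -3.39, 0.34], [-1.16, -3.39, 0.34], [-1.16, -3.39, 0.34], [-1.16, -3.39, 0.34]] rz -0.0
```

```bash
python3 -m crank '{"dp":[[-2.1,-4.4,-0.1],[-1.5,-4.6,-0.1],[-0.8,-4.8,-0.1],[-0.1,-4.8,-0.1],[0.6,-4.8,-0.1],[1.3,-4.7,-0.1],[2.0,-4.4,-0.1],[2.6,-4.1,-0.1]],"delta_rot":[[0,0,-0.144],[0,0,-0.144],[0,0,-0.144],[0,0,-0.144],[0,0,-0.144],[0,0,-0.144],[0,0,-0.144],[0,0,-0.144]]}' 6.2 20
python3 - <<'E'
from h import *
report()
plan([(.55,-.05,.25),(.46,.26,.22)],[7,9],daz=0)
E
```

```text
time: 0.95
position: [0.501, -0.3208, 0.2495]
tool_rot: [3.141, -0.066, -0.0]
ft_force: [0.6, -0.6, 1.0]
grip_width: 0.717
t0.95 p [ 0.501  -0.3208  0.2495] az -2.43 tilt [-2.e-04 -4.e-04 -1.e+00] F [ 0.58 -0.62  1.02] T [-0.04 -0.07  0.  ] grip 0.717 q [ 0.89  0.23 -0.42  1.57  0.09  1.36  0.41]
rows [[0.54, -3.89, -0.01], [0.54, -3.89, -0.01], [0.54, -3.89, -0.01], [0.54, -3.89, -0.01], [0.54, -3.89, -0.01], [0.54, -3.89, -0.01], [0.54, -3.89, -0.01], [-1.14, -3.4, 0.33], [-1.14, -3.4, 0.33], [-1.14, -3.4, 0.33], [-1.14, -3.4, 0.33], [-1.14, -3.4, 0.33], [-1.14, -3.4, 0.33], [-1.14, -3.4, 0.33], [-1.14, -3.4, 0.33], [-1.14, -3.4, 0.33]] rz -0.0
```

```bash
python3 -m crank '{"dp":[[0.5,-3.9,0],[0.5,-3.9,0],[0.5,-3.9,0],[0.5,-3.9,0],[0.5,-3.9,0],[0.5,-3.9,0],[0.5,-3.9,0],[-1.1,-3.4,0.3]],"delta_rot":[[0,0,0],[0,0,0],[0,0,0],[0,0,0],[0,0,0],[0,0,0],[0,0,0],[0,0,0]]}'
python3 -m crank '{"dp":[[-1.1,-3.4,0.3],[-1.1,-3.4,0.3],[-1.1,-3.4,0.3],[-1.1,-3.4,0.3],[-1.1,-3.4,0.3],[-1.1,-3.4,0.3],[-1.1,-3.4,0.3],[-1.1,-3.4,0.3]],"delta_rot":[[0,0,0],[0,0,0],[0,0,0],[0,0,0],[0,0,0],[0,0,0],[0,0,0],[0,0,0]]}'
python3 - <<'E'
from h import *
report(); I=ctrl.camera_info("wrist");np.save("w1.npy",[I["camera_matrix"],*[np.array(I[k])[None].repeat(3,0) for k in("xyz","orientation")]]);cv2.imwrite("pics/w1.png",ctrl.get_image("wrist"));print(I)
report()
E
```

```text
time: 1.75
position: [0.5398, -0.0144, 0.2466]
tool_rot: [-3.139, 0.073, -0.002]
ft_force: [0.4, 0.1, 0.1]
grip_width: 0.714
time: 2.55
position: [0.4633, 0.2601, 0.2223]
tool_rot: [3.14, -0.076, 0.0]
ft_force: [1.3, -0.4, -0.5]
grip_width: 0.711
t2.55 p [0.4633 0.2601 0.2223] az -2.77 tilt [ 2.e-04 -6.e-04 -1.e+00] F [ 1.34 -0.42 -0.47] T [ 0.03 -0.15 -0.01] grip 0.711 q [ 0.24  0.15 -0.87  1.75  0.12  1.3  -0.7 ]
{'camera_matrix': array([[371.38045589,   0.        , 319.03709226],
       [  0.        , 371.38045589, 249.41038003],
       [  0.        ,   0.        ,   1.        ]]), 'xyz': array([0.46773836, 0.33451057, 0.36577208]), 'orientation': array([ 2.8656549 , -0.06966165, -0.00918498])}
t2.60 p [0.4599 0.2673 0.2223] az -2.30 tilt [-0.0014  0.0046 -1.    ] F [-2.78  4.23  1.1 ] T [0.32 0.08 0.01] grip 0.716 q [ 0.23  0.15 -0.87  1.75  0.12  1.3  -0.71]
```

View pics/w1.png

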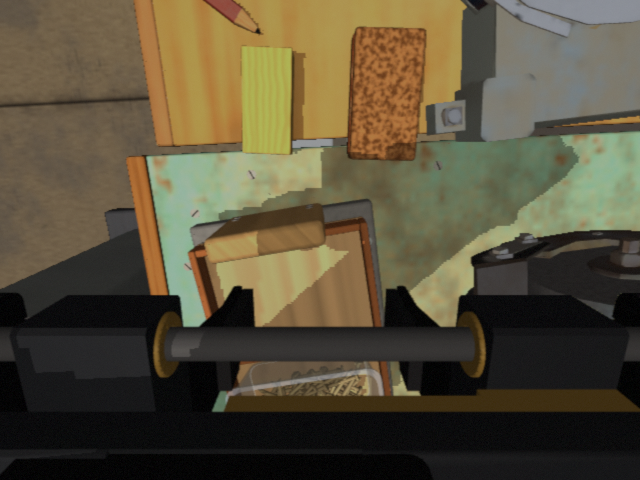

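```bash
python3 - <<'E'
from h import *
go((.424,.30,.20),-3.0)
E
python3 -m crank '{"dp":[[-1.2,-1.1,0.7],[-1.2,-1.1,0.7],[-1.1,-1.0,0.8],[0,0,0],[0,0,0],[0,0,0],[0,0,0],[0,0,0]],"delta_rot":[[0,0,0],[0,0,0],[0,0,0],[0,0,0],[0,0,0],[0,0,0],[0,0,0],[0,0,0]]}'
cat > w.py <<'E'
import sys,pickle
from h import *
n=sys.argv[1]
report();I=ctrl.camera_info("wrist");cv2.imwrite(f"pics/{n}.png",ctrl.get_image("wrist"));pickle.dump(I,open(n+".pkl","wb"));print(I["xyz"],I["orientation"]);report()
E
python3 w.py w2
```

```text
dp tool cm [-3.72 -3.12  2.25] rot tool [-0.0045  0.0016  0.0123]
time: 3.4
position: [0.4312, 0.2922, 0.2007]
tool_rot: [-3.141, 0.078, -0.001]
ft_force: [-0.2, -0.5, -0.5]
grip_width: 0.713
t3.40 p [0.4312 0.2922 0.2007] az -2.83 tilt [ 3.e-04  0.e+00 -1.e+00] F [-0.18 -0.49 -0.49] T [-0.04 -0.12  0.03] grip 0.713 q [ 0.19  0.15 -0.9   1.8   0.12  1.25 -0.79]
[0.43564238 0.36644924 0.34421863] [ 2.86617747 -0.07116047 -0.00918191]
t3.45 p [0.4311 0.2923 0.2007] az -2.81 tilt [ 3.e-04  1.e-04 -1.e+00] F [ 0.73 -0.22 -0.4 ] T [-0.04 -0.1  -0.04] grip 0.716 q [ 0.19  0.15 -0.9   1.8   0.12  1.25 -0.79]
```

View pics/w2.png

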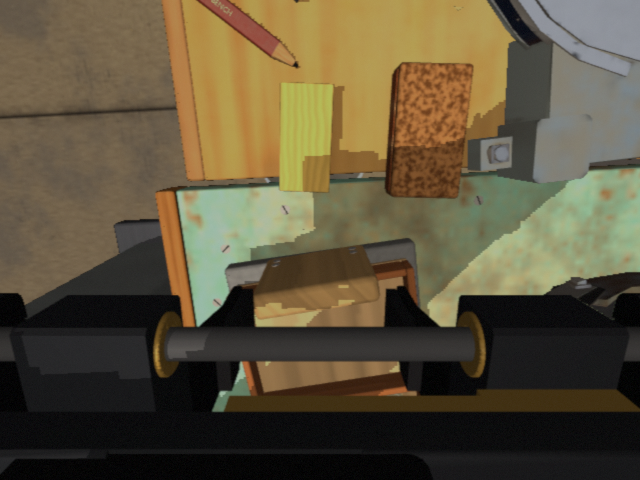

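Run:
```python
from h import *
import pickle
I=pickle.load(open("w2.pkl","rb"));im=cv2.imread("pics/w2.png");T=ctrl.camera_info("top")
hsv=cv2.cvtColor(im,cv2.COLOR_BGR2HSV);print(hsv[140,305],hsv[140,340],hsv[100,250])
m=cv2.inRange(hsv,(26,120,120),(35,255,255));m[:, :265]=0;m[:,345:]=0;m[:70]=0;m[200:]=0
m=cv2.morphologyEx(m,cv2.MORPH_CLOSE,np.ones((3,3),np.uint8));m=cv2.morphologyEx(m,cv2.MORPH_OPEN,np.ones((5,5),np.uint8))
c=max(cv2.findContours(m,0,2)[0],key=cv2.contourArea);b=cv2.boxPoints(cv2.minAreaRect(c));print(b)
for z in(.03,):
    P=np.array([onz(I,p,z) for p in b]);print(P.mean(0).round(4));e=[P[1]-P[0],P[2]-P[1]];print([(np.linalg.norm(k).round(4),np.degrees(np.arctan2(k[1],k[0])).round(1)) for k in e])
print(tri(I,b.mean(0),T,(179.5,259.5)))
```

```text
[ 31 135 185] [ 21 150 180] [ 19 152 181]
[[279.42236  189.81328 ]
 [281.14825   82.808846]
 [332.16724   83.63173 ]
 [330.44135  190.63617 ]]
[0.4253 0.3717 0.03  ]
[(np.float64(0.0831), np.float64(84.6)), (np.float64(0.0398), np.float64(-3.7))]
(array([0.42528122, 0.37338053, 0.01609893]), np.float64(0.0007844683248886112))
```

Run:
```python
from h import *
import pickle
I=pickle.load(open("w2.pkl","rb"));S=ctrl.camera_info("side")
C=lambda x,y:(250+(x+.5)/2.7-.5,180+(y+.5)/2.7-.5)
# side: image left = far x ; top row = -y end
for w,s in (((279.4,189.8),(315,423)),((330.4,190.6),(249,425)),((281.1,82.8),(323,515)),((332.2,83.6),(252,517))):
    print(tri(I,w,S,C(*s)))
go((.4245,.371,.10),-4.5)
```

```text
(array([0.39994555, 0.33166118, 0.02904772]), np.float64(0.0012656016549097123))
(array([0.44221219, 0.3288871 , 0.02812139]), np.float64(0.0026836787890378785))
(array([0.40800928, 0.41503868, 0.02604307]), np.float64(0.000342571374882128))
(array([0.44843547, 0.41257339, 0.02517624]), np.float64(0.00017323499864822347))
dp tool cm [-1.04 -7.82 10.07] rot tool [-0.0001 -0.0003  0.0296]
```

```bash
python3 -m crank '{"dp":[[-0.3,-2.0,1.5],[-0.3,-2.0,2.0],[-0.2,-2.0,2.0],[-0.2,-1.8,2.0],[0,0,2.6],[0,0,0],[0,0,0],[0,0,0]],"delta_rot":[[0,0,0.008],[0,0,0.008],[0,0,0.008],[0,0,0.008],[0,0,0],[0,0,0],[0,0,0],[0,0,0]]}'
python3 - <<'E'
from h import *
report();go((.4247,.3715,.031),-4.8)
cv2.imwrite("pics/s1.png",cv2.resize(ctrl.get_image("side")[180:420,200:460],None,fx=2.4,fy=2.4))
E
python3 w.py w3
```

```text
time: 4.25
position: [0.4263, 0.3713, 0.1009]
tool_rot: [-3.138, 0.127, -0.003]
ft_force: [0.6, -0.7, 0.1]
grip_width: 0.714
t4.25 p [0.4263 0.3713 0.1009] az -4.64 tilt [ 1.8e-03  9.0e-04 -1.0e+00] F [ 0.62 -0.65  0.06] T [-0.06 -0.09  0.01] grip 0.714 q [-0.03  0.38 -0.87  1.81  0.32  1.1  -1.09]
dp tool cm [-0.17 -0.    6.99] rot tool [-0.001  -0.0017  0.0027]
t4.30 p [0.4263 0.3713 0.1011] az -4.64 tilt [ 0.0022  0.0011 -1.    ] F [0.25 0.09 0.81] T [-0.03 -0.09 -0.05] grip 0.716 q [-0.03  0.38 -0.87  1.81  0.32  1.1  -1.09]
[0.43283413 0.44532603 0.24464507] [ 2.86588774 -0.1169318  -0.01283373]
t4.35 p [0.4263 0.3713 0.101 ] az -4.64 tilt [ 2.3e-03  9.0e-04 -1.0e+00] F [-0.24  0.78 -0.42] T [ 0.01 -0.09 -0.07] grip 0.714 q [-0.03  0.38 -0.87  1.81  0.32  1.1  -1.09]
```

View pics/s1.png

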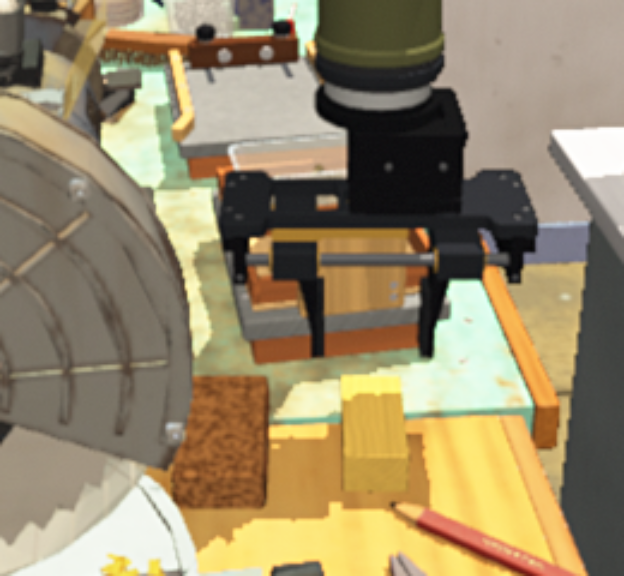

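View pics/w3.png

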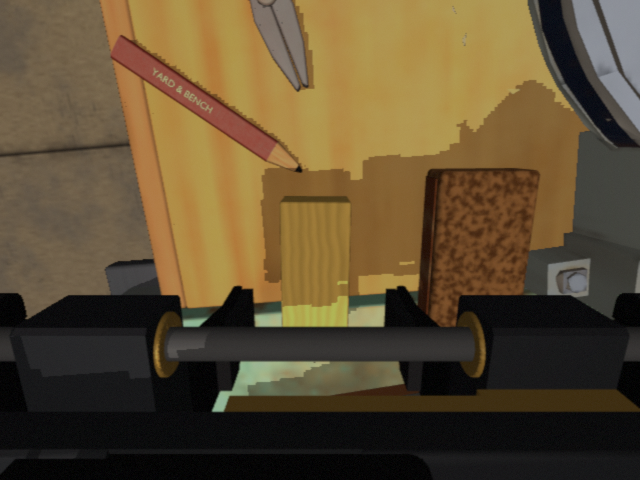

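```bash
python3 -m crank '{"dp":[[-0.1,0,1.5],[0,0,1.5],[0,0,1.5],[0,0,1.3],[0,0,0.8],[0,0,0.4],[0,0,0],[0,0,0]],"delta_rot":[[0,0,0],[0,0,0],[0,0,0],[0,0,0],[0,0,0],[0,0,0],[0,0,0],[0,0,0]]}'
python3 -m crank '{"dp":[[0,0,0],[0,0,0],[0,0,0],[0,0,0],[0,0,0],[0,0,0],[0,0,0],[0,0,0]],"delta_rot":[[0,0,0],[0,0,0],[0,0,0],[0,0,0],[0,0,0],[0,0,0],[0,0,0],[0,0,0]]}' 3.0 20
python3 - <<'E'
from h import *
report()
E
```

```text
time: 5.15
position: [0.4244, 0.3716, 0.0299]
tool_rot: [-3.139, 0.125, -0.001]
ft_force: [-0.8, -0.3, -0.2]
grip_width: 0.709
time: 5.95
position: [0.4244, 0.3713, 0.0298]
tool_rot: [3.139, -0.126, 0.001]
ft_force: [-0.6, -0.9, 3.1]
grip_width: 0.481
t5.95 p [0.4244 0.3713 0.0298] az -4.59 tilt [ 3.e-04 -1.e-04 -1.e+00] F [-0.58 -0.92  3.11] T [-0.2   0.04  0.01] grip 0.481 q [-0.08  0.47 -0.82  1.86  0.41  0.99 -1.16]
```

```bash
python3 -m crank '{"dp":[[0,0,-1.5],[0,0,-3],[0,0,-3.5],[0,0,-3.5],[0,0,-3.5],[0,0,-1],[0,0,0],[0,0,0]],"delta_rot":[[0,0,0],[0,0,0],[0,0,0],[0,0,0],[0,0,0],[0,0,0.1],[0,0,0.13],[0,0,0.13]]}'
python3 - <<'E'
from h import *
report()
s,p,M=st()
plan([(.4355,.211,.19)],[8],daz=-83-az(M))
E
```

```text
time: 6.75
position: [0.4242, 0.3714, 0.1908]
tool_rot: [-3.063, 0.693, -0.001]
ft_force: [-0.3, -0.7, -0.4]
grip_width: 0.481
t6.75 p [0.4242 0.3714 0.1908] az -25.50 tilt [ 1.1e-03  6.0e-04 -1.0e+00] F [-0.33 -0.75 -0.4 ] T [-0.01 -0.03 -0.07] grip 0.481 q [-0.02  0.27 -0.86  1.71  0.21  1.26 -1.37]
rows [[0.99, 1.75, 0.01], [1.2, 1.61, 0.01], [1.39, 1.45, 0.01], [1.56, 1.26, 0.01], [1.71, 1.06, 0.01], [1.83, 0.83, 0.01], [1.92, 0.6, 0.01], [1.98, 0.35, 0.01]] rz 0.1254
```

```bash
python3 -m crank '{"dp":[[1.0,1.7,0],[1.2,1.6,0],[1.4,1.4,0],[1.6,1.3,0],[1.7,1.1,0],[1.8,0.8,0],[1.9,0.6,0],[2.0,0.4,0]],"delta_rot":[[0,0,0.125],[0,0,0.125],[0,0,0.125],[0,0,0.125],[0,0,0.125],[0,0,0.125],[0,0,0.125],[0,0,0.125]]}'
python3 -m crank '{"dp":[[0,0,0],[0,0,0],[0,0,0],[0,0,0],[0,0,0],[0,0,0],[0,0,0],[0,0,0]],"delta_rot":[[0,0,0],[0,0,0],[0,0,0],[0,0,0],[0,0,0],[0,0,0],[0,0,0],[0,0,0]]}'
python3 w.py w4
python3 - <<'E'
from h import *
im=ctrl.get_image("top");cv2.imwrite("pics/top1.png",cv2.resize(im[180:300,150:330],None,fx=4.4,fy=4.4))
im=ctrl.get_image("side");cv2.imwrite("pics/side1.png",im)
E
```

```text
time: 7.55
position: [0.4362, 0.2109, 0.19]
tool_rot: [-2.357, 2.076, -0.0]
ft_force: [0.1, -0.4, -0.4]
grip_width: 0.481
time: 8.35
position: [0.4365, 0.2114, 0.1895]
tool_rot: [2.362, -2.071, -0.0]
ft_force: [0.4, -0.3, -1.4]
grip_width: 0.478
t8.35 p [0.4365 0.2114 0.1895] az -82.49 tilt [-1.e-04 -1.e-04 -1.e+00] F [ 0.38 -0.26 -1.39] T [ 0.01 -0.01  0.02] grip 0.478 q [ 0.17  0.03 -0.68  1.9   0.02  1.22 -1.96]
[0.51089298 0.22133332 0.33294409] [ 2.19771807 -1.92752235 -0.26594739]
t8.40 p [0.4365 0.2114 0.1895] az -82.50 tilt [-1.e-04 -0.e+00 -1.e+00] F [-0.13  1.49 -0.94] T [0.02 0.02 0.02] grip 0.480 q [ 0.17  0.03 -0.68  1.9   0.02  1.22 -1.96]
```

View pics/w4.png

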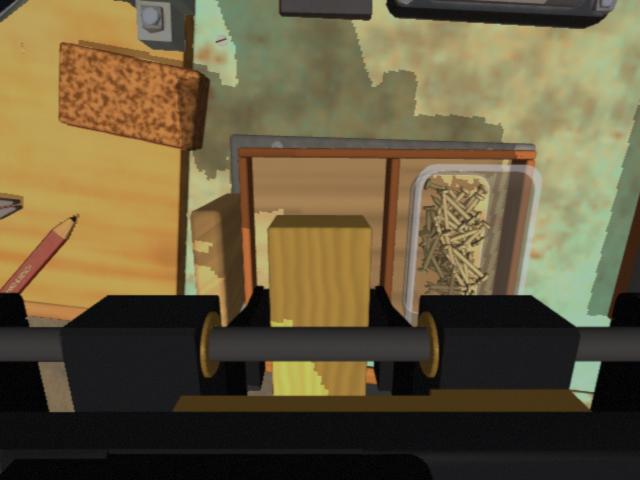

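View pics/top1.png

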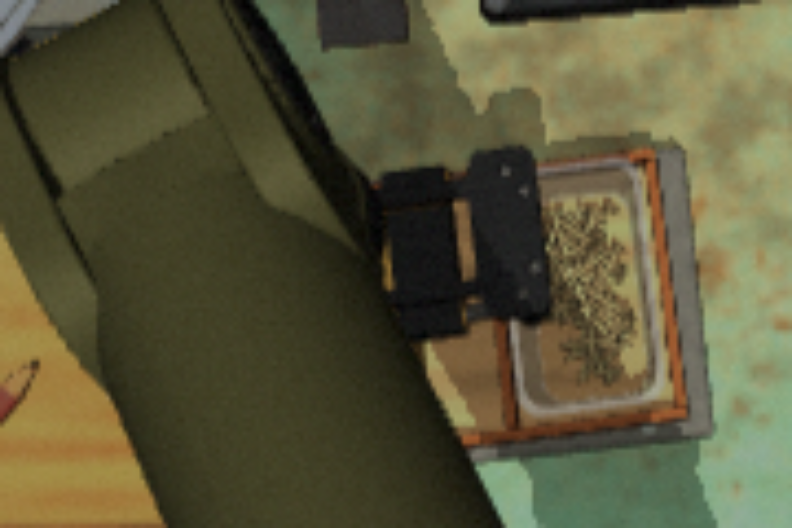

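View pics/side1.png

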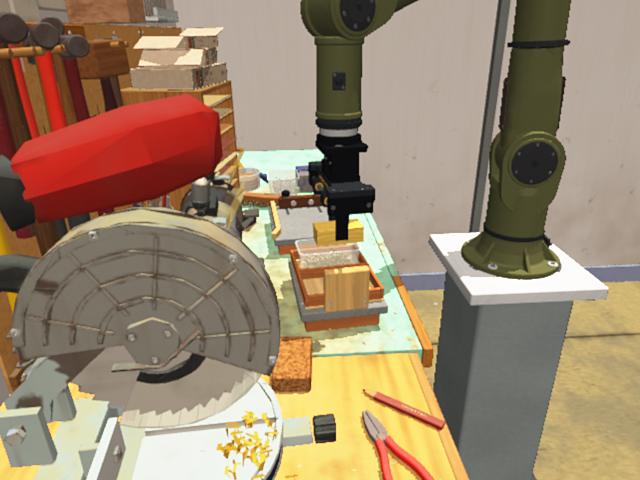

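Run:
```python
from h import *
import pickle
I=pickle.load(open("w4.pkl","rb"))
a=onz(I,(240,149.5),.0795);b=onz(I,(535,149.5),.0795);d=a-b
print(a,b,np.linalg.norm(d),np.degrees(np.arctan2(d[1],d[0]))-180)
y=d/np.linalg.norm(d);x=np.array([y[1],-y[0],0])
o=(a+b)/2-x*.073;print("origin",o,"bay",o+.045*y,"grip",o+.108*y)
go(tuple((o+.045*y)[:2])+(.0895,),np.degrees(np.arctan2(d[1],d[0]))-180)
```

```text
[0.50116116 0.27251997 0.0795    ] [0.52652967 0.07974305 0.0795    ] 0.19443894205405152 -82.50322792737134
origin [0.4414694  0.16660717 0.0795    ] bay [0.43559824 0.21122252 0.0795    ] grip [0.42737861 0.27368401 0.0795    ]
dp tool cm [-0.01  0.09 10.  ] rot tool [ 0.0001 -0.0001  0.    ]
```

```bash
python3 - <<'E'
from h import *
import pickle
I=pickle.load(open("w4.pkl","rb"));T=ctrl.camera_info("top");S=ctrl.camera_info("side")
A=lambda x,y:(150+(x+.5)/4.4-.5,180+(y+.5)/4.4-.5);C=lambda x,y:(250+(x+.5)/2.7-.5,180+(y+.5)/2.7-.5)
print("rim far rear",tri(S,C(109,190+0),T,A(655,150)),"grip top far",tri(S,C(200,243),T,A(240,243)),"near",tri(S,C(322,234),T,A(252,402)))
print("rim near rear corner",tri(S,C(360,290),T,A(318,464)))
E
python3 -m crank '{"dp":[[0,0,2],[0,0,2],[0,0,2],[0,0,1.5],[0,0,1],[0,0,0.7],[0,0,0.3],[0,0,0]],"delta_rot":[[0,0,0],[0,0,0],[0,0,0],[0,0,0],[0,0,0],[0,0,0],[0,0,0],[0,0,0]]}'
python3 - <<'E'
from h import *
report()
E
```

```text
rim far rear (array([0.52548173, 0.07776239, 0.07702859]), np.float64(0.000333998905238572)) grip top far (array([0.46769231, 0.28447552, 0.13553379]), np.float64(0.00023385287626212744)) near (array([0.388189 , 0.2764554, 0.1341168]), np.float64(0.0018552950726919131))
rim near rear corner (array([0.3584791 , 0.25455073, 0.07922101]), np.float64(0.0008550867989260167))
time: 9.3
position: [0.4366, 0.2114, 0.0946]
tool_rot: [-2.362, 2.071, 0.0]
ft_force: [0.1, -0.4, 0.0]
grip_width: 0.477
t9.30 p [0.4366 0.2114 0.0946] az -82.50 tilt [-0.  0. -1.] F [ 0.14 -0.43  0.01] T [ 0.07 -0.02  0.  ] grip 0.477 q [ 0.14  0.15 -0.68  2.    0.11  1.02 -2.04]
```

```bash
python3 -m crank '{"dp":[[0,0,0.15],[0,0,0.15],[0,0,0.1],[0,0,0.1],[0,0,0.1],[0,0,0],[0,0,0],[0,0,0]],"delta_rot":[[0,0,0],[0,0,0],[0,0,0],[0,0,0],[0,0,0],[0,0,0],[0,0,0],[0,0,0]]}'
python3 - <<'E'
from h import *
report()
E
```

```text
time: 10.1
position: [0.4366, 0.2113, 0.0885]
tool_rot: [2.362, -2.071, 0.0]
ft_force: [-0.0, 0.1, -0.7]
grip_width: 0.481
t10.10 p [0.4366 0.2113 0.0885] az -82.51 tilt [ 0.e+00 -1.e-04 -1.e+00] F [-0.05  0.1  -0.72] T [0.04 0.06 0.02] grip 0.481 q [ 0.14  0.16 -0.68  2.01  0.12  1.01 -2.04]
```

```bash
python3 -m crank '{"dp":[[0,0,0.05],[0,0,0.05],[0,0,0],[0,0,0],[0,0,0],[0,0,0],[0,0,0],[0,0,0]],"delta_rot":[[0,0,0],[0,0,0],[0,0,0],[0,0,0],[0,0,0],[0,0,0],[0,0,0],[0,0,0]]}'
python3 -m crank '{"dp":[[0,0,0],[0,0,0],[0,0,0],[0,0,0],[0,0,0],[0,0,0],[0,0,0],[0,0,0]],"delta_rot":[[0,0,0],[0,0,0],[0,0,0],[0,0,0],[0,0,0],[0,0,0],[0,0,0],[0,0,0]]}' 5.6 20
python3 -m crank '{"dp":[[0,0,-0.5],[0,0,-1],[0,0,-2],[0,0,-2.5],[0,0,-3],[0,0,-2],[0,0,0],[0,0,0]],"delta_rot":[[0,0,0],[0,0,0],[0,0,0],[0,0,0],[0,0,0],[0,0,0],[0,0,0],[0,0,0]]}'
python3 w.py w5
```

```text
time: 10.9
position: [0.4365, 0.2113, 0.0879]
tool_rot: [2.362, -2.071, 0.0]
ft_force: [-2.8, -1.9, 5.5]
grip_width: 0.48
time: 11.7
position: [0.4365, 0.2113, 0.0875]
tool_rot: [2.362, -2.071, 0.0]
ft_force: [0.4, -0.6, -0.1]
grip_width: 0.638
time: 12.5
position: [0.4367, 0.2114, 0.1981]
tool_rot: [-2.361, 2.071, -0.002]
ft_force: [0.5, 0.1, 0.5]
grip_width: 0.644
t12.50 p [0.4367 0.2114 0.1981] az -82.51 tilt [ 1.3e-03 -1.0e-04 -1.0e+00] F [0.53 0.11 0.51] T [0.02 0.03 0.06] grip 0.644 q [ 0.17  0.03 -0.68  1.89  0.02  1.23 -1.95]
[0.51089554 0.22126944 0.34168647] [ 2.19822949 -1.92862602 -0.26435111]
t12.55 p [0.4362 0.2111 0.1972] az -82.51 tilt [-4.e-04 -5.e-04 -1.e+00] F [ 0.02  0.34 -0.65] T [0.04 0.04 0.  ] grip 0.642 q [ 0.17  0.03 -0.68  1.89  0.02  1.23 -1.95]
```

View pics/w5.png

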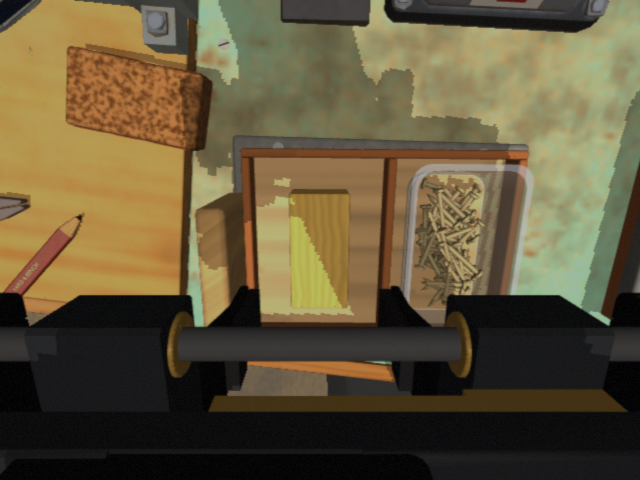

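```bash
python3 -m crank '{"dp":[[-1.5,0,0],[-2.0,0,0],[-2.0,0.1,0],[-0.8,0,0],[0,0,0],[0,0,0],[0,0,0],[0,0,0]],"delta_rot":[[0,0,0],[0,0,0],[0,0,0],[0,0,0],[0,0,0],[0,0,0],[0,0,0],[0,0,0]]}'
python3 w.py w6
python3 - <<'E'
from h import *
go((.4275,.2736,.1165),-82.5)
E
```

```text
time: 13.35
position: [0.4277, 0.2726, 0.1974]
tool_rot: [2.36, -2.073, 0.001]
ft_force: [-0.4, -0.2, -0.2]
grip_width: 0.649
t13.35 p [0.4277 0.2726 0.1974] az -82.59 tilt [-0.e+00 -6.e-04 -1.e+00] F [-0.38 -0.2  -0.16] T [0.03 0.01 0.01] grip 0.649 q [ 0.09  0.09 -0.74  1.84  0.07  1.24 -2.11]
[0.50206899 0.28250043 0.34087779] [ 2.19576303 -1.92952197 -0.26549095]
t13.40 p [0.4277 0.2728 0.1975] az -82.58 tilt [ 1.e-04 -5.e-04 -1.e+00] F [0.72 0.97 0.55] T [0.07 0.06 0.01] grip 0.645 q [ 0.09  0.09 -0.74  1.84  0.07  1.24 -2.11]
dp tool cm [-0.08  0.01  8.1 ] rot tool [-0.     -0.0005 -0.0015]
```

View pics/w6.png

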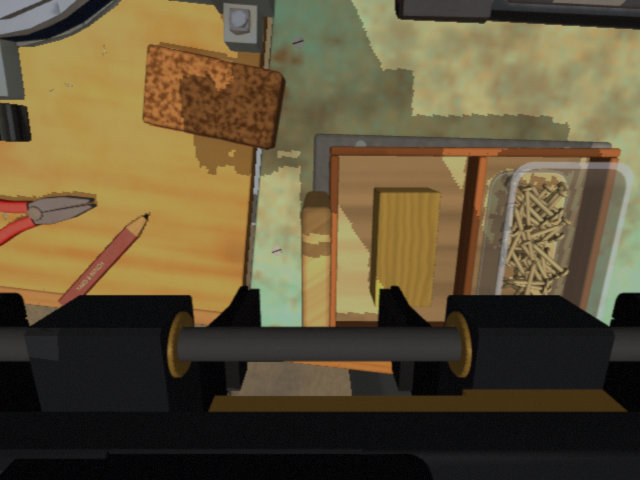

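```bash
python3 -m crank '{"dp":[[-0.1,0,1.5],[0,0,2],[0,0,2],[0,0,1.3],[0,0,0.8],[0,0,0.5],[0,0,0],[0,0,0]],"delta_rot":[[0,0,0],[0,0,0],[0,0,0],[0,0,0],[0,0,0],[0,0,0],[0,0,0],[0,0,0]]}'
python3 -m crank '{"dp":[[0,0,0],[0,0,0],[0,0,0],[0,0,0],[0,0,0],[0,0,0],[0,0,0],[0,0,0]],"delta_rot":[[0,0,0],[0,0,0],[0,0,0],[0,0,0],[0,0,0],[0,0,0],[0,0,0],[0,0,0]]}' 1.0 45
python3 w.py w7
```

```text
time: 14.2
position: [0.4276, 0.275, 0.117]
tool_rot: [-2.361, 2.071, -0.001]
ft_force: [-0.1, 0.7, 0.1]
grip_width: 0.639
time: 15.0
position: [0.4272, 0.2745, 0.1165]
tool_rot: [2.361, -2.072, -0.0]
ft_force: [0.2, -0.6, 0.6]
grip_width: 0.207
t15.00 p [0.4272 0.2745 0.1165] az -82.53 tilt [-1.e-04 -1.e-04 -1.e+00] F [ 0.16 -0.57  0.6 ] T [-0.06  0.13 -0.17] grip 0.207 q [ 0.06  0.19 -0.74  1.93  0.14  1.08 -2.18]
[0.50161771 0.28440305 0.26002338] [ 2.19697957 -1.928364   -0.26588568]
t15.05 p [0.4272 0.2745 0.1165] az -82.53 tilt [-1.e-04 -2.e-04 -1.e+00] F [-0.92 -0.1   0.63] T [-0.12  0.07 -0.19] grip 0.200 q [ 0.06  0.19 -0.74  1.93  0.14  1.08 -2.18]
```

View pics/w7.png

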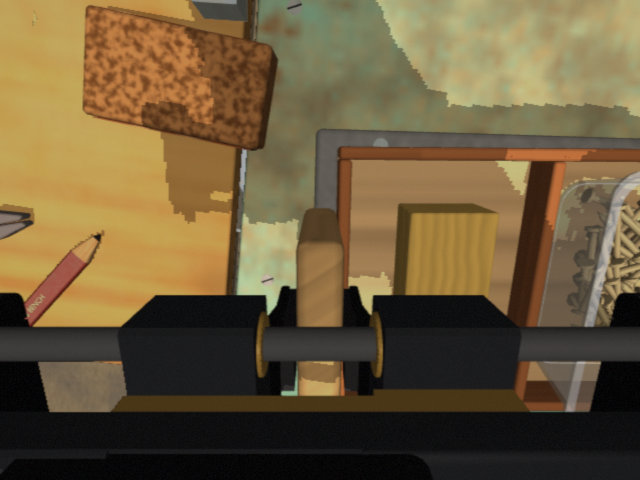

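```bash
cat >> h.py <<'E'
U=np.array([-.0971,.9953,0]);V=np.array([.9953,.0971,0]);L0=.46275
def P(s,l=0,z=.1165): return s*U+(L0+l)*V+np.array([0,0,z])
def sl():
    s,p,M=st();print("s %.4f l %.4f z %.4f front_s %.4f relaz %.2f"%(p@U,p@V-L0,p[2],p@U-.207,az(M)+84.43),"F_s %.2f F_l %.2f F_z %.2f"%(np.array(s["ft_force"])@U,np.array(s["ft_force"])@V,s["ft_force"][2]),"T",np.array(s["torque"]).round(2),"grip %.3f t %.2f"%(s["grip_width"],s["time"]))
E
python3 - <<'E'
from h import *
import pickle
I=pickle.load(open("w7.pkl","rb"));im=cv2.imread("pics/w7.png")
s,p,M=st()
# rim outer edge: gradient from grey to orange along columns
hsv=cv2.cvtColor(im,cv2.COLOR_BGR2HSV);m=cv2.inRange(hsv,(3,130,40),(14,255,255))
Q=[]
for u in range(350,640,4):
    v=np.where(m[140:165,u])[0]
    if len(v): Q.append((u,v.min()+139.5))
Q=np.array(Q);print(Q[::15])
W=np.array([onz(I,q,.0795) for q in Q]);d=(W-p)@M
vx,vy,x0,y0=cv2.fitLine(d[:,:2].astype(np.float32),cv2.DIST_HUBER,0,.01,.01).ravel()
print("in tool frame slope",vy/vx,"y at x=0",y0-vy/vx*x0,"at .1",y0+vy/vx*(.1-x0))
sl();go(P(.182),-84.43)
E
```

```text
[[350.  146.5]
 [410.  147.5]
 [470.  147.5]
 [530.  147.5]
 [590.  148.5]]
in tool frame slope 0.007945466 y at x=0 -0.074418336 at .1 -0.07362379
s 0.2318 l -0.0109 z 0.1165 front_s 0.0248 relaz 1.90 F_s -0.01 F_l -0.92 F_z 0.63 T [-0.12  0.07 -0.19] grip 0.200 t 15.05
dp tool cm [ 5.01 -0.92  0.01] rot tool [ 0.0001 -0.0001  0.0332]
```

```bash
python3 -m crank '{"dp":[[0.3,0,0],[0.6,-0.1,0],[0.8,-0.15,0],[0.8,-0.2,0],[0.8,-0.2,0],[0.8,-0.15,0],[0.6,-0.1,0],[0.3,0,0]],"delta_rot":[[0,0,0],[0,0,0.004],[0,0,0.006],[0,0,0.006],[0,0,0.006],[0,0,0.006],[0,0,0.005],[0,0,0]]}'
python3 -c "
from h import *
sl();cv2.imwrite('pics/top2.png',cv2.resize(ctrl.get_image('top')[180:300,190:480],None,fx=2.75,fy=2.75,interpolation=cv2.INTER_CUBIC));sl();go(P(.132),-84.43)"
```

```text
time: 15.85
position: [0.4421, 0.2265, 0.1166]
tool_rot: [-2.327, 2.109, 0.001]
ft_force: [-0.8, 5.2, -0.7]
grip_width: 0.204
s 0.1825 l -0.0007 z 0.1166 front_s -0.0245 relaz 0.04 F_s 5.30 F_l -0.24 F_z -0.67 T [1.15 0.18 0.  ] grip 0.204 t 15.85
s 0.1820 l -0.0007 z 0.1166 front_s -0.0250 relaz 0.03 F_s 4.31 F_l 0.56 F_z -1.36 T [0.96 0.04 0.01] grip 0.204 t 15.90
dp tool cm [ 5.   -0.07  0.01] rot tool [-0.0004  0.0007  0.0005]
```

View pics/top2.png

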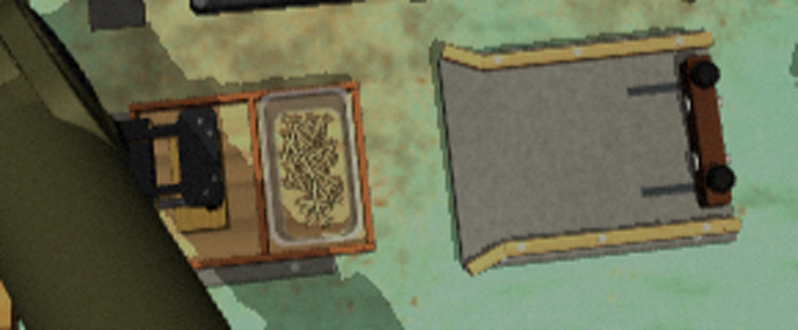

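```bash
cat > tf.py <<'E'
import sys
from h import *
I=ctrl.camera_info("top");z=float(sys.argv[1])
for a in sys.argv[2:]:
    x,y=map(float,a.split(","));p=onz(I,(190+(x+.5)/2.75-.5,180+(y+.5)/2.75-.5),z);print(a,"s %.4f l %.4f"%(p@U,p@V-L0))
E
python3 tf.py .0795 357,83 376,250 132,104
python3 tf.py .066 494,68 710,46 508,243 738,221
```

```text
357,83 s -0.0240 l 0.0715
376,250 s -0.0249 l -0.0730
132,104 s 0.1695 l 0.0734
494,68 s -0.1443 l 0.0750
710,46 s -0.3343 l 0.0747
508,243 s -0.1379 l -0.0778
738,221 s -0.3362 l -0.0798
```

```bash
python3 -m crank '{"dp":[[0.5,0,0],[0.7,0,0],[0.7,0,0],[0.7,0,0],[0.7,0,0],[0.7,0,0],[0.6,0,0],[0.4,0,0]],"delta_rot":[[0,0,0],[0,0,0],[0,0,0],[0,0,0],[0,0,0],[0,0,0],[0,0,0],[0,0,0]]}'
python3 -c "
from h import *
sl();cv2.imwrite('pics/top3.png',cv2.resize(ctrl.get_image('top')[180:300,190:480],None,fx=2.75,fy=2.75,interpolation=cv2.INTER_CUBIC));cv2.imwrite('pics/side3.png',cv2.resize(ctrl.get_image('side')[160:340,230:430],None,fx=3,fy=3));sl();go(P(.082),-84.43)"
```

```text
time: 16.7
position: [0.447, 0.1775, 0.1171]
tool_rot: [-2.326, 2.108, 0.001]
ft_force: [-1.5, 6.6, 1.2]
grip_width: 0.202
s 0.1333 l -0.0006 z 0.1171 front_s -0.0737 relaz 0.07 F_s 6.68 F_l -0.90 F_z 1.24 T [ 1.69  0.23 -0.02] grip 0.202 t 16.70
s 0.1326 l -0.0006 z 0.1169 front_s -0.0744 relaz 0.03 F_s 5.51 F_l 0.66 F_z 1.19 T [1.25 0.07 0.  ] grip 0.204 t 16.80
dp tool cm [ 5.06 -0.06  0.04] rot tool [-0.0008  0.001   0.0006]
```

View pics/top3.png

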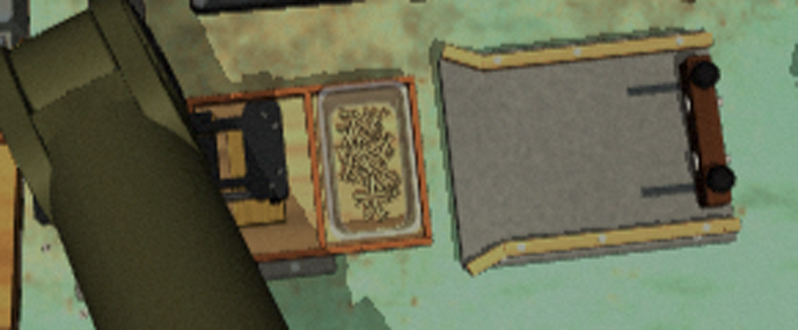

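View pics/side3.png

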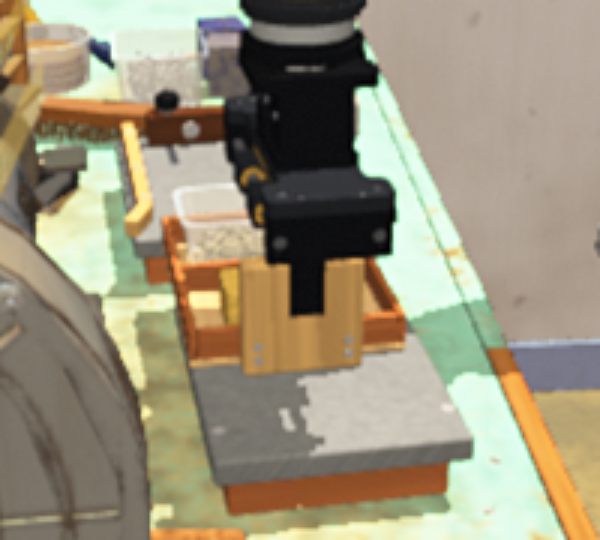

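```bash
python3 -m crank '{"dp":[[0.2,0,0],[0.4,0,0],[0.5,0,0],[0.5,0,0],[0.5,0,0],[0.3,0,0],[0.1,0,0],[0,0,0]],"delta_rot":[[0,0.002,0],[0,0.001,0],[0,0.001,0],[0,0.001,0],[0,0,0],[0,0,0],[0,0,0],[0,0,0]]}'
python3 -c "
from h import *
sl();report();im=ctrl.get_image('top');cv2.imwrite('pics/top4.png',cv2.resize(im[180:300,190:480],None,fx=2.75,fy=2.75,interpolation=cv2.INTER_CUBIC));go(P(.082),-84.43)"
```

```text
time: 17.6
position: [0.4493, 0.1525, 0.1168]
tool_rot: [2.326, -2.108, 0.004]
ft_force: [-0.2, 4.6, 0.2]
grip_width: 0.2
s 0.1082 l -0.0008 z 0.1168 front_s -0.0988 relaz 0.05 F_s 4.61 F_l 0.28 F_z 0.24 T [1.67 0.13 0.01] grip 0.200 t 17.60
t17.60 p [0.4493 0.1525 0.1168] az -84.38 tilt [ 7.0e-04 -3.3e-03 -1.0e+00] F [-0.16  4.62  0.24] T [1.67 0.13 0.01] grip 0.200 q [ 0.24  0.09 -0.65  2.    0.07  1.07 -1.91]
dp tool cm [ 2.62 -0.08  0.04] rot tool [-0.0003 -0.0035  0.001 ]
```

View pics/top4.png

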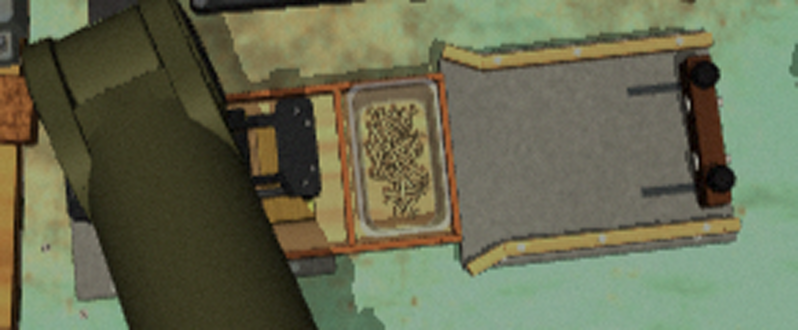

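```bash
python3 tf.py .0795 442,74 461,241; python3 -m crank '{"dp":[[0.3,0,0],[0.4,0,0],[0.5,0,0],[0.5,0,0],[0.4,0,0],[0.3,0,0],[0.1,0,0],[0,0,0]],"delta_rot":[[0,0,0],[0,0,0],[0,0,0],[0,0,0],[0,0,0],[0,0,0],[0,0,0],[0,0,0]]}'
python3 -c "
from h import *
sl();go(P(.042),-84.43)"
```

```text
442,74 s -0.0975 l 0.0716
461,241 s -0.0970 l -0.0730
time: 18.45
position: [0.4517, 0.1279, 0.117]
tool_rot: [2.326, -2.109, 0.004]
ft_force: [0.2, 5.4, 0.1]
grip_width: 0.202
s 0.0834 l -0.0008 z 0.1170 front_s -0.1236 relaz 0.05 F_s 5.32 F_l 0.70 F_z 0.13 T [ 1.95  0.23 -0.02] grip 0.202 t 18.45
dp tool cm [ 4.14 -0.08  0.06] rot tool [-0.0002 -0.0029  0.0008]
```

```bash
python3 -m crank '{"dp":[[0.3,0,0],[0.4,0,0],[0.4,0,0],[0.4,0,0],[0.4,0,0],[0.3,0,0],[0.1,0,0],[0,0,0]],"delta_rot":[[0,-0.001,0],[0,-0.001,0],[0,-0.001,0],[0,-0.001,0],[0,0,0],[0,0,0],[0,0,0],[0,0,0]]}'
python3 -c "
from h import *
sl();im=ctrl.get_image('top');cv2.imwrite('pics/top5.png',cv2.resize(im[180:300,190:480],None,fx=2.75,fy=2.75,interpolation=cv2.INTER_CUBIC));go(P(.022),-84.43)"
```

```text
time: 19.25
position: [0.4538, 0.1048, 0.1169]
tool_rot: [-2.327, 2.11, 0.001]
ft_force: [-0.6, 5.2, 1.8]
grip_width: 0.204
s 0.0603 l -0.0009 z 0.1169 front_s -0.1467 relaz 0.05 F_s 5.21 F_l -0.14 F_z 1.78 T [ 1.8   0.2  -0.01] grip 0.204 t 19.25
dp tool cm [ 3.83 -0.09  0.04] rot tool [0.0001 0.0007 0.0009]
```

View pics/top5.png

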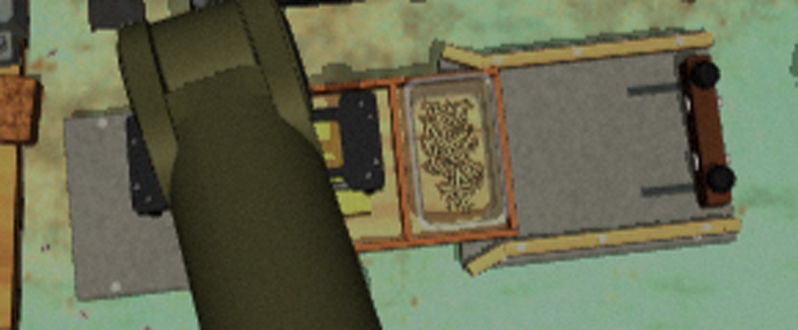

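```bash
python3 - <<'E'
import cv2
im=cv2.imread("pics/top5.png");cv2.imwrite("pics/top5z.png",cv2.resize(im[30:285,430:600],None,fx=2.3,fy=2.3))
E
python3 tf.py .0795 498,68 517,236;python3 tf.py .066 500,68 520,242
```

```text
498,68 s -0.1460 l 0.0718
517,236 s -0.1446 l -0.0737
500,68 s -0.1495 l 0.0745
520,242 s -0.1482 l -0.0781
```

View pics/top5z.png

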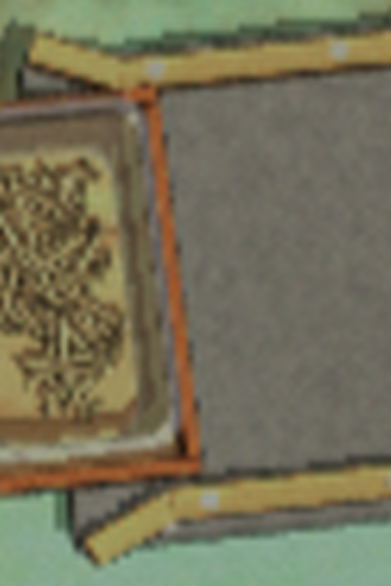

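```bash
python3 -m crank '{"dp":[[0.3,0.02,0],[0.4,0.02,0],[0.4,0.02,0],[0.4,0,0],[0.4,0,0],[0.3,0,0],[0.2,0,0],[0,0,0]],"delta_rot":[[0,-0.001,0],[0,-0.001,0],[0,-0.001,0],[0,0,0],[0,0,0],[0,0,0],[0,0,0],[0,0,0]]}'
python3 -c "
from h import *
sl();go(P(.022),-84.43)"
python3 -m crank '{"dp":[[0.3,0,0],[0.4,0,0],[0.4,0,0],[0.4,0,0],[0.4,0,0],[0.4,0,0],[0.2,0,0],[0,0,0]],"delta_rot":[[0,0,0],[0,0,0],[0,0,0],[0,0,0],[0,0,0],[0,0,0],[0,0,0],[0,0,0]]}'
python3 -c "
from h import *
sl();report();im=ctrl.get_image('top');cv2.imwrite('pics/top6.png',cv2.resize(im[180:300,190:480],None,fx=2.75,fy=2.75,interpolation=cv2.INTER_CUBIC));go(P(.0),-84.43)"
```

```text
time: 20.1
position: [0.4553, 0.0804, 0.1167]
tool_rot: [-2.327, 2.109, 0.004]
ft_force: [-0.2, 5.0, 0.7]
grip_width: 0.201
s 0.0358 l -0.0018 z 0.1167 front_s -0.1712 relaz 0.05 F_s 5.02 F_l 0.29 F_z 0.72 T [1.45 0.13 0.  ] grip 0.201 t 20.10
dp tool cm [ 1.38 -0.18  0.02] rot tool [0.0009 0.003  0.0009]
time: 20.9
position: [0.4577, 0.0551, 0.1165]
tool_rot: [-2.327, 2.11, 0.004]
ft_force: [-0.2, 4.0, -0.8]
grip_width: 0.207
s 0.0104 l -0.0019 z 0.1165 front_s -0.1966 relaz 0.04 F_s 3.99 F_l 0.18 F_z -0.77 T [1.39 0.15 0.04] grip 0.207 t 20.90
t20.90 p [0.4577 0.0551 0.1165] az -84.39 tilt [-0.0015  0.0023 -1.    ] F [-0.2   3.99 -0.77] T [1.39 0.15 0.04] grip 0.207 q [ 0.37  0.05 -0.55  2.04  0.03  1.06 -1.67]
dp tool cm [ 1.04 -0.19 -0.  ] rot tool [0.0012 0.0022 0.0008]
```

View pics/top6.png

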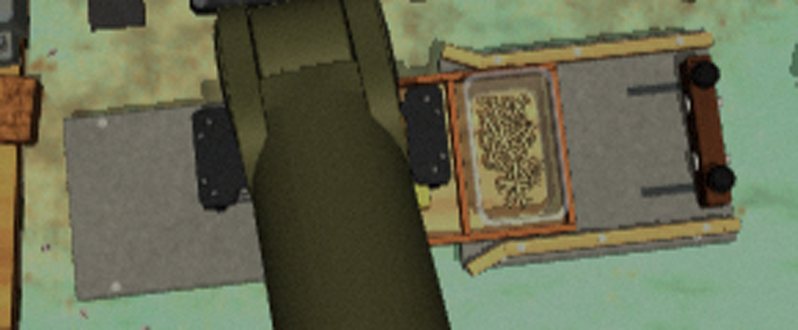

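```bash
python3 -m crank '{"dp":[[0.3,0,0.03],[0.4,0,0.03],[0.4,0,0.03],[0.4,0,0.03],[0.4,0,0.03],[0.4,0,0],[0.3,0,0],[0.2,0,0]],"delta_rot":[[0,0.001,0],[0,0.001,0],[0,0,0],[0,0,0],[0,0,0],[0,0,0],[0,0,0],[0,0,0]]}'
python3 -c "
from h import *
sl()"
python3 -m crank '{"dp":[[0.3,0,0],[0.4,0,0],[0.5,0,0],[0.5,0,0],[0.5,0,0],[0.4,0,0],[0.3,0,0],[0.2,0,0]],"delta_rot":[[0,0,0],[0,0,0],[0,0,0],[0,0,0],[0,0,0],[0,0,0],[0,0,0],[0,0,0]]}'
python3 -c "
from h import *
sl();report();im=ctrl.get_image('top');cv2.imwrite('pics/top7.png',cv2.resize(im[180:300,330:480],None,fx=5,fy=5,interpolation=cv2.INTER_CUBIC));go(P(-.05,0,.115),-84.43)"
```

```text
time: 21.75
position: [0.4607, 0.0267, 0.115]
tool_rot: [2.327, -2.11, -0.001]
ft_force: [-0.2, 4.7, -0.7]
grip_width: 0.202
s -0.0182 l -0.0017 z 0.1150 front_s -0.2252 relaz 0.03 F_s 4.66 F_l 0.28 F_z -0.66 T [1.07 0.06 0.04] grip 0.202 t 21.75
time: 22.55
position: [0.4637, -0.0044, 0.115]
tool_rot: [2.327, -2.11, -0.0]
ft_force: [-0.2, 3.8, -2.3]
grip_width: 0.201
s -0.0494 l -0.0016 z 0.1150 front_s -0.2564 relaz 0.01 F_s 3.77 F_l 0.16 F_z -2.27 T [0.99 0.07 0.01] grip 0.201 t 22.55
t22.55 p [ 0.4637 -0.0044  0.115 ] az -84.42 tilt [-5.e-04 -3.e-04 -1.e+00] F [-0.21  3.76 -2.27] T [0.99 0.07 0.01] grip 0.201 q [ 0.44  0.06 -0.49  2.03  0.03  1.06 -1.54]
dp tool cm [ 0.03 -0.16  0.  ] rot tool [ 0.0005 -0.0005  0.    ]
```

View pics/top7.png

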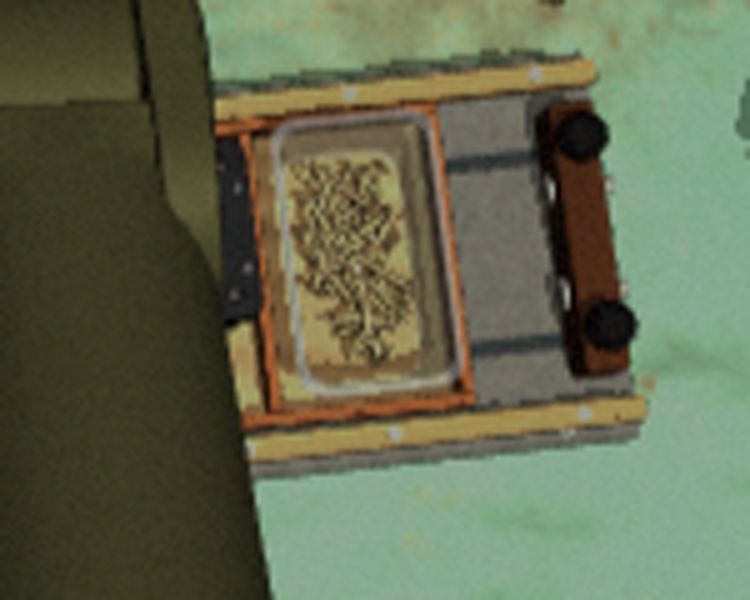

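```bash
python3 -m crank '{"dp":[[0.3,0,0],[0.4,0,0],[0.5,0,0],[0.5,0,0],[0.4,0,0],[0.3,0,0],[0.2,0,0],[0.1,0,0]],"delta_rot":[[0,0,0],[0,0,0],[0,0,0],[0,0,0],[0,0,0],[0,0,0],[0,0,0],[0,0,0]]}'
python3 -c "
from h import *
sl()"
python3 -m crank '{"dp":[[0.05,0,0],[0.05,0,0],[0.05,0,0],[0.05,0,0],[0.05,0,0],[0.05,0,0],[0.05,0,0],[0.05,0,0]],"delta_rot":[[0,0,0],[0,0,0],[0,0,0],[0,0,0],[0,0,0],[0,0,0],[0,0,0],[0,0,0]]}'
python3 -c "
from h import *
sl()"
```

```text
time: 23.4
position: [0.4665, -0.031, 0.1152]
tool_rot: [2.327, -2.11, -0.0]
ft_force: [-1.3, 4.8, -2.9]
grip_width: 0.203
s -0.0762 l -0.0014 z 0.1152 front_s -0.2832 relaz 0.02 F_s 4.86 F_l -0.84 F_z -2.92 T [0.92 0.1  0.03] grip 0.203 t 23.40
time: 24.2
position: [0.467, -0.0348, 0.1152]
tool_rot: [2.327, -2.11, 0.0]
ft_force: [-0.1, 3.6, -2.8]
grip_width: 0.206
s -0.0800 l -0.0013 z 0.1152 front_s -0.2870 relaz 0.04 F_s 3.58 F_l 0.23 F_z -2.80 T [ 0.94  0.14 -0.02] grip 0.206 t 24.20
```

```bash
python3 -m crank '{"dp":[[0.06,0,0.02],[0.06,0,0],[0.06,0,0],[0.06,0,0],[0.06,0,0],[0.06,0,0],[0.06,0,0],[0.06,0,0]],"delta_rot":[[0,0,0],[0,0,0],[0,0,0],[0,0,0],[0,0,0],[0,0,0],[0,0,0],[0,0,0]]}'
python3 -c "
from h import *
sl()"
python3 -m crank '{"dp":[[0.04,0,0.02],[0.04,0,0],[0.04,0,0],[0.04,0,0],[0.04,0,0],[0.04,0,0],[0.04,0,0],[0.04,0,0]],"delta_rot":[[0,0,0],[0,0,0],[0,0,0],[0,0,0],[0,0,0],[0,0,0],[0,0,0],[0,0,0]]}'
python3 -c "
from h import *
sl()"
```

```text
time: 25.0
position: [0.4675, -0.0396, 0.1151]
tool_rot: [2.327, -2.11, 0.0]
ft_force: [0.2, 5.1, -2.4]
grip_width: 0.202
s -0.0848 l -0.0013 z 0.1151 front_s -0.2918 relaz 0.03 F_s 5.04 F_l 0.66 F_z -2.45 T [ 0.98  0.06 -0.  ] grip 0.202 t 25.00
time: 25.8
position: [0.4679, -0.0425, 0.115]
tool_rot: [-2.327, 2.11, -0.0]
ft_force: [-0.7, 5.6, -0.4]
grip_width: 0.204
s -0.0877 l -0.0011 z 0.1150 front_s -0.2947 relaz 0.05 F_s 5.62 F_l -0.15 F_z -0.42 T [ 1.13  0.13 -0.  ] grip 0.204 t 25.80
```

```bash
python3 -m crank '{"dp":[[0.03,0,0],[0.03,0,0],[0.03,0,0],[0.03,0,0],[0,0,0],[0,0,0],[0,0,0],[0,0,0]],"delta_rot":[[0,0,0],[0,0,0],[0,0,0],[0,0,0],[0,0,0],[0,0,0],[0,0,0],[0,0,0]]}'
python3 -c "
from h import *
sl()"
```

```text
time: 26.6
position: [0.4681, -0.0437, 0.115]
tool_rot: [-2.327, 2.11, -0.0]
ft_force: [-0.6, 5.5, -0.8]
grip_width: 0.203
s -0.0890 l -0.0011 z 0.1150 front_s -0.2960 relaz 0.04 F_s 5.54 F_l -0.02 F_z -0.81 T [1.08 0.17 0.01] grip 0.203 t 26.60
```

```bash
python3 -m crank '{"dp":[[0.03,0,0],[0.03,0,0],[0.03,0,0],[0.03,0,0],[0.03,0,0],[0.03,0,0],[0,0,0],[0,0,0]],"delta_rot":[[0,0,0],[0,0,0],[0,0,0],[0,0,0],[0,0,0],[0,0,0],[0,0,0],[0,0,0]]}'
python3 -c "
from h import *
sl()"
```

```text
time: 27.4
position: [0.4682, -0.0455, 0.115]
tool_rot: [-2.327, 2.11, -0.0]
ft_force: [-1.0, 4.8, -1.5]
grip_width: 0.202
s -0.0908 l -0.0011 z 0.1150 front_s -0.2978 relaz 0.04 F_s 4.88 F_l -0.54 F_z -1.53 T [1.1  0.12 0.03] grip 0.202 t 27.40
```

```bash
python3 -m crank '{"dp":[[0.03,0,0],[0.03,0,0],[0.03,0,0],[0.03,0,0],[0.03,0,0],[0.03,0,0],[0,0,0],[0,0,0]],"delta_rot":[[0,0,0],[0,0,0],[0,0,0],[0,0,0],[0,0,0],[0,0,0],[0,0,0],[0,0,0]]}'
python3 -c "
from h import *
sl();im=ctrl.get_image('top');cv2.imwrite('pics/top8.png',cv2.resize(im[180:300,330:480],None,fx=5,fy=5,interpolation=cv2.INTER_CUBIC))"
```

```text
time: 28.2
position: [0.4685, -0.0473, 0.115]
tool_rot: [-2.327, 2.11, -0.0]
ft_force: [0.4, 5.1, -1.1]
grip_width: 0.207
s -0.0926 l -0.0011 z 0.1150 front_s -0.2996 relaz 0.05 F_s 5.07 F_l 0.86 F_z -1.11 T [ 1.12  0.16 -0.01] grip 0.207 t 28.20
```

View pics/top8.png

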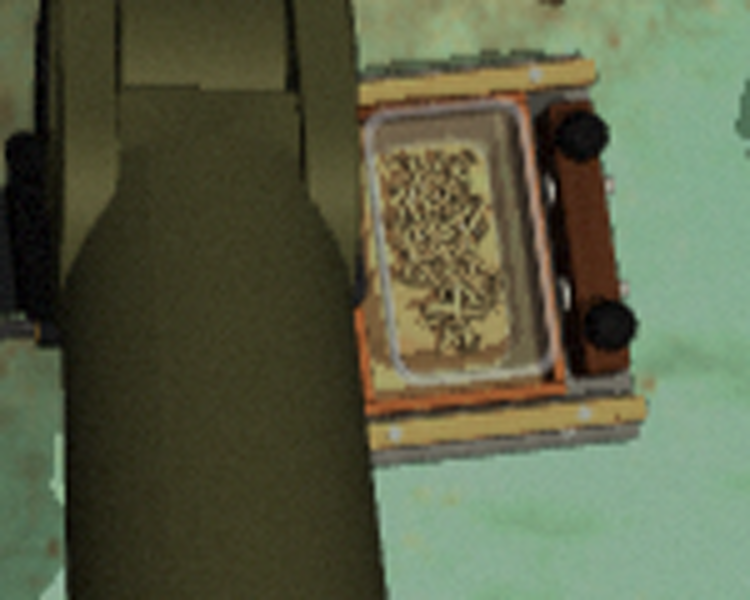

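```bash
python3 -m crank '{"dp":[[0.03,0,0],[0.03,0,0],[0.03,0,0],[0.03,0,0],[0.03,0,0],[0.03,0,0],[0,0,0],[0,0,0]],"delta_rot":[[0,0,0],[0,0,0],[0,0,0],[0,0,0],[0,0,0],[0,0,0],[0,0,0],[0,0,0]]}'
python3 -c "
from h import *
sl()"
```

```text
time: 29.05
position: [0.4686, -0.0491, 0.115]
tool_rot: [-2.327, 2.11, -0.0]
ft_force: [-0.5, 5.1, -0.8]
grip_width: 0.206
s -0.0944 l -0.0011 z 0.1150 front_s -0.3014 relaz 0.05 F_s 5.12 F_l 0.05 F_z -0.83 T [1.08 0.22 0.  ] grip 0.206 t 29.05
```

```bash
python3 -m crank '{"dp":[[0.03,0,0],[0.03,0,0],[0.03,0,0],[0.03,0,0],[0.03,0,0],[0.03,0,0],[0,0,0],[0,0,0]],"delta_rot":[[0,0,0],[0,0,0],[0,0,0],[0,0,0],[0,0,0],[0,0,0],[0,0,0],[0,0,0]]}'
python3 -c "
from h import *
sl()"
```

```text
time: 29.85
position: [0.4688, -0.0509, 0.115]
tool_rot: [-2.327, 2.11, -0.0]
ft_force: [-1.3, 4.7, 0.0]
grip_width: 0.204
s -0.0962 l -0.0011 z 0.1150 front_s -0.3032 relaz 0.05 F_s 4.85 F_l -0.86 F_z 0.02 T [1.11 0.15 0.03] grip 0.204 t 29.85
```

```bash
python3 -m crank '{"dp":[[0.03,0,0],[0.03,0,0],[0.03,0,0],[0.03,0,0],[0.03,0,0],[0.03,0,0],[0,0,0],[0,0,0]],"delta_rot":[[0,0,0],[0,0,0],[0,0,0],[0,0,0],[0,0,0],[0,0,0],[0,0,0],[0,0,0]]}'
python3 -c "
from h import *
sl()"
```

```text
time: 30.65
position: [0.4689, -0.0522, 0.115]
tool_rot: [-2.327, 2.109, 0.0]
ft_force: [-0.5, 5.5, -0.6]
grip_width: 0.201
s -0.0974 l -0.0011 z 0.1150 front_s -0.3044 relaz 0.06 F_s 5.53 F_l -0.00 F_z -0.60 T [ 1.32  0.18 -0.01] grip 0.201 t 30.65
```

```bash
python3 -m crank '{"dp":[[0.03,0,0],[0.03,0,0],[0.03,0,0],[0,0,0],[0,0,0],[0,0,0],[0,0,0],[0,0,0]],"delta_rot":[[0,0,0],[0,0,0],[0,0,0],[0,0,0],[0,0,0],[0,0,0],[0,0,0],[0,0,0]]}'
python3 -c "
from h import *
sl()"
```

```text
time: 31.45
position: [0.4689, -0.0522, 0.115]
tool_rot: [-2.328, 2.108, 0.002]
ft_force: [-1.0, 7.8, 0.9]
grip_width: 0.204
s -0.0975 l -0.0011 z 0.1150 front_s -0.3045 relaz 0.09 F_s 7.82 F_l -0.21 F_z 0.88 T [ 1.64  0.21 -0.01] grip 0.204 t 31.45
```

```bash
python3 -m crank '{"dp":[[0.03,0,0],[0.03,0,0],[0.03,0,0],[0.03,0,0],[0,0,0],[0,0,0],[0,0,0],[0,0,0]],"delta_rot":[[0,0,0],[0,0,0],[0,0,0],[0,0,0],[0,0,0],[0,0,0],[0,0,0],[0,0,0]]}'
python3 -c "
from h import *
sl()"
```

```text
time: 32.25
position: [0.4689, -0.0523, 0.115]
tool_rot: [-2.328, 2.107, 0.004]
ft_force: [-1.5, 10.7, 0.9]
grip_width: 0.204
s -0.0975 l -0.0011 z 0.1150 front_s -0.3045 relaz 0.13 F_s 10.83 F_l -0.47 F_z 0.87 T [2.09 0.3  0.04] grip 0.204 t 32.25
```

```bash
python3 -m crank '{"dp":[[0.03,0,0],[0.03,0,0],[0.03,0,0],[0.03,0,0],[0.02,0,0],[0,0,0],[0,0,0],[0,0,0]],"delta_rot":[[0,0,0],[0,0,0],[0,0,0],[0,0,0],[0,0,0],[0,0,0],[0,0,0],[0,0,0]]}'
python3 -c "
from h import *
sl();report()"
python3 -m crank '{"dp":[[0,0,0],[0,0,0],[0,0,0],[0,0,0],[0,0,0],[0,0,0],[0,0,0],[0,0,0]],"delta_rot":[[0,0,0],[0,0,0],[0,0,0],[0,0,0],[0,0,0],[0,0,0],[0,0,0],[0,0,0]]}'
python3 -c "
from h import *
sl()"
```

```text
time: 33.05
position: [0.4689, -0.0523, 0.115]
tool_rot: [-2.328, 2.106, 0.006]
ft_force: [-2.9, 14.0, 1.3]
grip_width: 0.199
s -0.0976 l -0.0012 z 0.1150 front_s -0.3046 relaz 0.17 F_s 14.22 F_l -1.57 F_z 1.31 T [ 2.65  0.48 -0.12] grip 0.199 t 33.05
t33.05 p [ 0.4689 -0.0523  0.115 ] az -84.26 tilt [-0.001   0.0046 -1.    ] F [-2.94 14.    1.31] T [ 2.65  0.48 -0.12] grip 0.199 q [ 0.49  0.07 -0.45  2.02  0.03  1.06 -1.44]
time: 33.85
position: [0.4689, -0.0523, 0.115]
tool_rot: [-2.328, 2.106, 0.006]
ft_force: [-2.8, 13.3, 0.8]
grip_width: 0.202
s -0.0976 l -0.0012 z 0.1150 front_s -0.3046 relaz 0.16 F_s 13.55 F_l -1.45 F_z 0.77 T [ 2.58  0.5  -0.13] grip 0.202 t 33.85
```

```bash
python3 -m crank '{"dp":[[-0.05,0,0],[-0.07,0,0],[-0.07,0,0],[-0.07,0,0],[-0.07,0,0],[-0.06,0,0],[0,0,0],[0,0,0]],"delta_rot":[[0,0,0],[0,0,0],[0,0,0],[0,0,0],[0,0,0],[0,0,0],[0,0,0],[0,0,0]]}'
python3 -c "
from h import *
sl();im=ctrl.get_image('top');cv2.imwrite('pics/top9.png',cv2.resize(im[180:300,330:480],None,fx=5,fy=5,interpolation=cv2.INTER_CUBIC))"
```

```text
time: 34.65
position: [0.4689, -0.0522, 0.115]
tool_rot: [-2.327, 2.11, -0.0]
ft_force: [-0.5, 5.3, -1.2]
grip_width: 0.201
s -0.0975 l -0.0011 z 0.1150 front_s -0.3045 relaz 0.05 F_s 5.31 F_l 0.04 F_z -1.25 T [1.21 0.2  0.05] grip 0.201 t 34.65
```

View pics/top9.png

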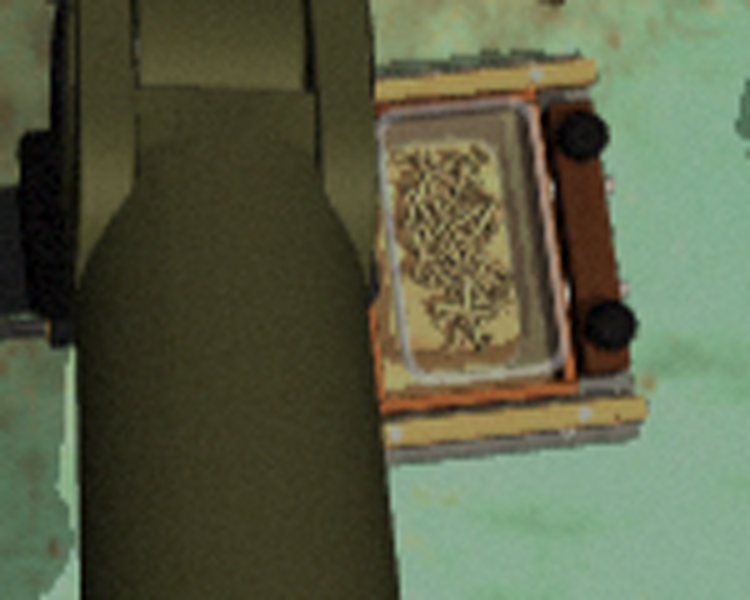

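```bash
python3 -m crank '{"dp":[[-0.05,0,0],[-0.05,0,0],[0,0,0],[0,0,0],[0,0,0],[0,0,0],[0,0,0],[0,0,0]],"delta_rot":[[0,0,0],[0,0,0],[0,0,0],[0,0,0],[0,0,0],[0,0,0],[0,0,0],[0,0,0]]}'
python3 -c "
from h import *
sl()"
python3 -m crank '{"dp":[[0,0,0],[0,0,0],[0,0,0],[0,0,0],[0,0,0],[0,0,0],[0,0,0],[0,0,0]],"delta_rot":[[0,0,0],[0,0,0],[0,0,0],[0,0,0],[0,0,0],[0,0,0],[0,0,0],[0,0,0]]}' 4.4 20
python3 -c "
from h import *
sl();go(P(-.0975,0,.115))"
```

```text
time: 35.5
position: [0.4688, -0.0521, 0.115]
tool_rot: [2.327, -2.11, 0.002]
ft_force: [0.4, -0.1, 0.7]
grip_width: 0.203
s -0.0974 l -0.0012 z 0.1150 front_s -0.3044 relaz 0.02 F_s -0.19 F_l 0.39 F_z 0.71 T [-0.   -0.08  0.06] grip 0.203 t 35.50
time: 36.3
position: [0.4686, -0.0515, 0.1148]
tool_rot: [2.327, -2.11, 0.0]
ft_force: [0.2, -0.8, -0.7]
grip_width: 0.506
s -0.0967 l -0.0013 z 0.1148 front_s -0.3037 relaz 0.04 F_s -0.86 F_l 0.10 F_z -0.72 T [-0.01  0.06 -0.01] grip 0.506 t 36.30
dp tool cm [ 0.08 -0.13 -0.02]
```

```bash
python3 -m crank '{"dp":[[0,0,-0.5],[0,0,-1.5],[0,0,-2.5],[0,0,-3],[0,0,-3],[0,0,-2],[0,0,0],[0,0,0]],"delta_rot":[[0,0,0],[0,0,0],[0,0,0],[0,0,0],[0,0,0],[0,0,0],[0,0,0],[0,0,0]]}'
python3 -m crank '{"dp":[[-2,0,0],[-4,0,0],[-4,0,0],[-4,0,0],[-3,0,0],[-1,0,0],[0,0,0],[0,0,0]],"delta_rot":[[0,0,0],[0,0,0],[0,0,0],[0,0,0],[0,0,0],[0,0,0],[0,0,0],[0,0,0]]}'
python3 w.py w10
python3 -c "
from h import *
sl();im=ctrl.get_image('top');cv2.imwrite('pics/top10.png',im);cv2.imwrite('pics/top10z.png',cv2.resize(im[180:300,330:480],None,fx=5,fy=5,interpolation=cv2.INTER_CUBIC));cv2.imwrite('pics/side10.png',cv2.resize(ctrl.get_image('side')[160:420,230:430],None,fx=2.3,fy=2.3))"
```

```text
time: 37.1
position: [0.4686, -0.0515, 0.2399]
tool_rot: [-2.327, 2.11, -0.001]
ft_force: [-0.6, 0.0, -0.4]
grip_width: 0.501
time: 37.9
position: [0.451, 0.1259, 0.239]
tool_rot: [2.324, -2.111, -0.001]
ft_force: [0.5, -0.1, -0.8]
grip_width: 0.508
t37.90 p [0.451  0.1259 0.239 ] az -84.49 tilt [-0.0015 -0.001  -1.    ] F [ 0.55 -0.06 -0.8 ] T [ 0.06  0.05 -0.03] grip 0.508 q [ 0.34 -0.05 -0.64  1.86 -0.03  1.32 -1.77]
[0.52585685 0.13337167 0.38235969] [ 2.16440469 -1.96645372 -0.2717727 ]
t37.95 p [0.4512 0.1256 0.2391] az -84.55 tilt [-1.2e-03 -9.0e-04 -1.0e+00] F [-0.55 -0.76 -0.27] T [ 0.07 -0.    0.01] grip 0.507 q [ 0.34 -0.05 -0.64  1.86 -0.03  1.32 -1.77]
s 0.0812 l -0.0015 z 0.2391 front_s -0.1258 relaz -0.12 F_s -0.70 F_l -0.62 F_z -0.27 T [ 0.07 -0.    0.01] grip 0.507 t 37.95
```

View pics/top10z.png

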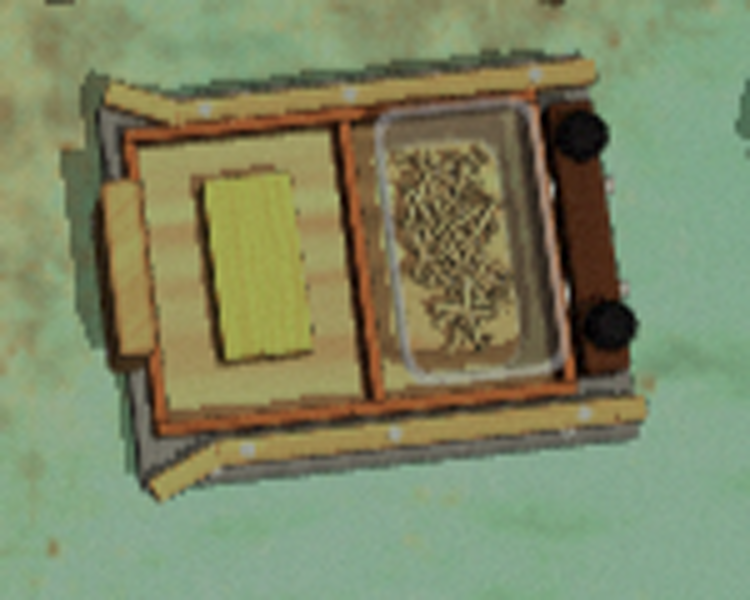

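View pics/side10.png

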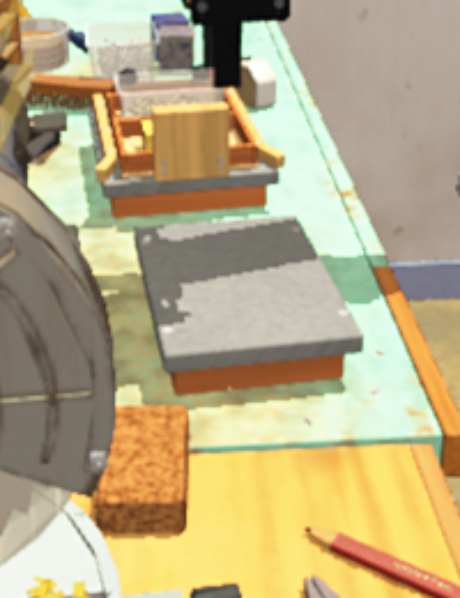

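View pics/w10.png

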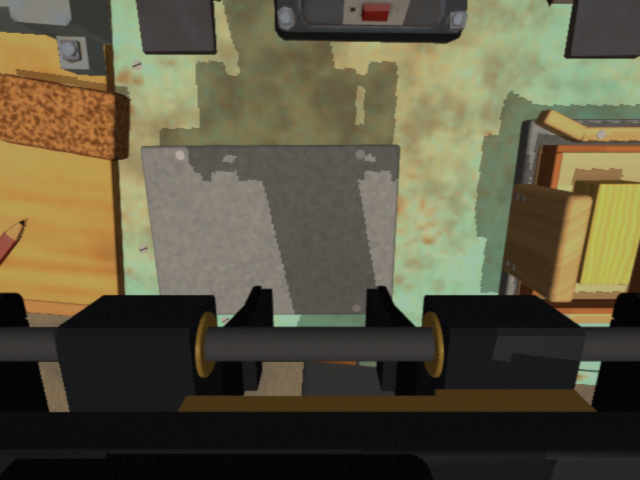

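Run:
```python
from h import *
im=cv2.imread("pics/top10.png");I=ctrl.camera_info("top");hsv=cv2.cvtColor(im,cv2.COLOR_BGR2HSV)
def rect(m,z,box):
    k=np.zeros_like(m);x0,y0,x1,y1=box;k[y0:y1,x0:x1]=m[y0:y1,x0:x1];k=cv2.morphologyEx(k,cv2.MORPH_OPEN,np.ones((2,2),np.uint8))
    c=max(cv2.findContours(k,0,2)[0],key=cv2.contourArea);b=cv2.boxPoints(cv2.minAreaRect(c));W=np.array([onz(I,p,z) for p in b]);c0=W.mean(0)
    print("ctr",c0.round(4),"s %.4f l %.4f"%(c0@U,c0@V-L0),[(np.linalg.norm(d).round(4),np.degrees(np.arctan2(d[1],d[0])).round(1)) for d in(W[1]-W[0],W[2]-W[1])])
rect(cv2.inRange(hsv,(4,140,60),(14,255,255)),.078,(350,195,445,272))
rect(cv2.inRange(hsv,(24,120,60),(34,255,255)),.086,(366,210,396,256))
rect(cv2.inRange(hsv,(5,120,40),(15,255,255)),.029,(155,200,210,236))
```

```text
ctr [ 0.4786 -0.1618  0.078 ] s -0.2075 l -0.0021 [(np.float64(0.2014), np.float64(-84.6)), (np.float64(0.1474), np.float64(-176.9))]
ctr [ 0.4756 -0.1178  0.086 ] s -0.1635 l -0.0008 [(np.float64(0.0417), np.float64(-83.2)), (np.float64(0.0853), np.float64(-174.6))]
ctr [0.5236 0.3679 0.029 ] s 0.3153 l 0.0941 [(np.float64(0.0629), np.float64(-1.7)), (np.float64(0.105), np.float64(-94.6))]
```

```bash
python3 -c "
from bench import ctrl
print(ctrl.get_state()['time']);print(ctrl.close_job())"
```

```text
38.05
the job is handed in; nothing more can be done
None
```

The job is handed in at 38 s of the 72 s allowed; no verdict was reported. I laid the block flat in the rear bay and let go. Then I took the tray by its end grip, slid it across the gap between the rails, and felt it stall on the buffers. I pressed it home for about a second, backed off, let go and pulled clear.

- **Push on the stop:** the wrist felt 13.5–14 N during the hold. Drag before contact was 4–5 N, so the push on the buffers itself was about 9–10 N, and at most 14 N.
- **Tray:** in the last top picture its centre is about 2 mm off the rails' middle line, and it is square with the rails to within about 0.2°. A rougher check on its short side read about 2.5° off, but that edge is short and partly hidden. The wrist turned no more than about 0.2° from the rails after the tray was squared up.
- **Loads:** the block lies about 44 mm behind the tray's centre and within about 2 mm of its middle line. The tub is in the front bay.
- **Sanding block:** within 1 mm of where it started.
- **Disagreement:** the tray met the buffers about 5 mm further on than my first picture estimate. I had most likely taken the bar's dark front face for its top edge, since the buffers show between the tray and the bar in the later pictures.
- **After backing off:** the push fell to about zero before I let go, and the tray moved by about 0.1 mm.

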